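# Put ventilator battery packs on charge and close the battery compartment

## Robot

A 6-joint arm with a two-finger parallel gripper is mounted at the origin on the work surface. World frame = base frame: x ahead of the robot, y to its left, z up, the work surface at z = 0. Lengths are in mm, angles in rad, forces in N, time in s.
With the tool pointing down it reaches from about 350 to 775 mm from the base axis. Payload 7.3 kg.
Tool frame: the origin (TCP) lies midway between the tips of the shut fingers; the grasp point (between the pads) lies 19 mm behind it (bot.grip_depth is the distance from the TCP to the grasp point, in mm); z points along the fingers, x is the direction in which the jaws open and shut, and the axes are right-handed (so a half turn about z gives the same grasp; the last joint's range is limited). The gripper opens to 92 mm and grips with 3 to 60 N. Pads are 19 mm wide; open, the fingers measure 130 mm over their backs; the gripper's body (75 mm by 190 mm) begins 47 mm behind the grasp point.
Start: joints at [-1.448, 0.342, 1.524, -0, 1.275, -0.146], TCP at [139.449, -506.161, 226.741] pointing down, gripper open.
Joint ranges: [-2.53, 2.53], [-0.77, 2.02], [0.04, 2.7], [-1, 4.14], [0.28, 2.66], [-3.11, 3.11]. Speed limits (rad/s): [2.57, 2.57, 3.14, 3.14, 3.14, 3.14].

## Interface

Orientations are given as [roll, pitch, yaw] about the fixed x, y, z axes, in that order (R = Rz(yaw) Ry(pitch) Rx(roll)).
In Python, from plant import bot gives the robot as it stands. The module is installed in compiled form; this text tells all that it offers.
- The arm moves only by the shell command python3 -m inch 'ROWS'. ROWS is JSON, a list that holds one entry, the list of rows, each a list of 7 numbers: the shift along the tool's x, y, z each as a share of 0.2 m, from -1 to 1, then the turn, a rotation vector about the tool's x, y, z each as a share of 45 degrees, from -1 to 1, then the closure, from -1 (fully open) to 1 (shut), so that 0 is half open. A call has exactly 10 rows; each row is the pose to reach, as a shift and turn from the pose commanded when the call began, along the tool's axes at that moment; what a row does not reach only later rows make up. A row lasts 1/8 s, in which the tool goes at most 62.5 mm and 10.7 degrees, less where a joint would pass 70% of its speed; a pose out of reach is approached as far as the arm can. A call with a number of a shift or a turn outside -1 to 1 is refused whole. A call with a gripper value outside its range is refused whole. The fingers move at their own pace and stop on an object; the grip force is fixed at half the most. Time passes only in rows, so rows that repeat a pose let the fingers close, or fill a call up. It gives the time, the measured TCP pose, the force and the opening at its end, in the units of the state.
- bot.get_obs(): the state, without advancing time (a new reading comes with each control period).
- bot.capture(name): name is "side" or "top" or "wrist"; returns the picture (420x560x3 uint8, red, green, blue); there is no depth.
- bot.camera_params(name): a dict with "fx", "fy", "cx", "cy" (pixels), "R" (3x3) and "t" (3): a world point X has camera coordinates R X + t; the wrist camera has in their place "T_tool_cam" (4x4, takes a point from camera to tool coordinates, whose origin is the TCP and whose axes are the tool frame's). Camera axes: x right, y down, z forward; pixel columns grow to the right and rows downward; lengths in mm; the calibration is good to about 2 mm. A picture is of the moment at which its call begins: read the wrist's pose just before it. camera_params takes no time and is no camera call.
- bot.close_job(): hands the job in, once; it reports no verdict.
The state is a dict: "time": time; "joint_positions": joint angles; "dq": joint speeds; "tau": joint torques, N m; "tool_pos": TCP position; "tcp_rot": TCP orientation; "contact_force": force on the tool from outside, world axes, zero at the start; "moment": the same for the moment, N m; "grip_width": finger opening in mm.
Only numpy, scipy, OpenCV 4.12 (cv2) and the standard library are available. Lean on these libraries where they do the work, as an engineer would, in place of code of your own. Each camera call takes 0.05 s, during which the arm holds its last target.

## Task

Put every battery pack lying on the bench on charge: set it down on the orange spring tongue of a free bay of the dock so that the tongue is pressed flat, slide the pack nose first under the hood past the tongue, and make sure the tongue has sprung fully up behind it. When all the packs are in, press the dock's green start button. Also close the ventilator's empty battery compartment with the white cover plate, pressed down past its clips until it is flush all round; do this at any time, and leave the other things on the bench where they are.

Things in the scene. Friction and masses are not known exactly. Their poses are not given: they have to be found in the camera images.
- pack1_grip (a point): Battery pack (may be absent), 0.24-0.38 kg: flat black body 90 (x) x 56 x 22 mm high; upright grey grip on it, 36 (x) x 24 (y) x 42 mm high, taken across its 24 mm from above. Point: grip centre, 43 mm above the pack's underside, 21 mm above the body's top face. +x points to the nose (brass contacts), 69 mm ahead of the point; the tail is 21 mm behind it.
- pack2_grip (a point): Another pack like pack 1 (may be absent). Point: the centre of its grip; +x to its nose.
- pack3_grip (a point): Another pack like pack 1 (may be absent). Point: the centre of its grip; +x to its nose.
- pack4_grip (a point): Another pack like pack 1 (may be absent). Point: the centre of its grip; +x to its nose.
- pack5_grip (a point): Another pack like pack 1 (may be absent). Point: the centre of its grip; +x to its nose.
- bay1 (a point): Bay of the fixed white dock with a blue-trimmed hood: where the grip centre of a pack stands when home, 43 mm above the bay floor (floor 14 mm above the bench). +x: direction of sliding in, nose first. The hood's front edge is 27 mm ahead of the point, its underside 26 mm above the floor, its top 52 mm above the bench; the slot under it is 60 mm wide between round-nosed dividers.
- bay2 (a point): Like bay 1; bays are 76 mm apart along the dock's y. The open floor before the hood reaches back to 69 mm behind this point. A pack is set down on the tongue with its nose just short of the hood: its grip 50 to 55 mm behind this point, then slid along +x with the tongue kept down.
- bay3 (a point): Like bay 1. Sprung contacts at the back touch the nose about 6 mm short of home and push back with up to 3 N; a hard stop comes about 6 mm beyond home. Slid 3 to 4 mm beyond home, a pack clears the tongue; let go, it comes to rest against it.
- bay4 (a point): Bay, like bay 1: where the grip centre of a pack stands when home here; +x is the direction of sliding in. A pack let go too soon may stay with its tail standing on the tongue, up to 8 mm high: press it down and slide it on.
- bay5 (a point): Bay, like bay 1: where the grip centre of a pack stands when home here; +x is the direction of sliding in. A pack let go too soon may stay with its tail standing on the tongue, up to 8 mm high: press it down and slide it on.
- latch1 (a joint): Orange spring tongue of bay 1, 30 mm wide, 12 mm along x, centred 27 mm behind the bay's point; it stands 8 mm out of the floor with square faces, so a pack cannot ride over it but must press it down from above (2.5 N to start, 5 N when flush). Value: how far it is pressed, m; 0 = fully up, 0.008 = flush with the floor. It springs back by itself.
- latch2 (a joint): Orange tongue of bay 2, like that of bay 1; m pressed down, 0 = fully up, 0.008 = flush.
- latch3 (a joint): Orange tongue of bay 3, like that of bay 1; m pressed down, 0 = fully up, 0.008 = flush.
- latch4 (a joint): Orange tongue of bay 4, like that of bay 1; m pressed down, 0 = fully up, 0.008 = flush.
- latch5 (a joint): Orange tongue of bay 5, like that of bay 1; m pressed down, 0 = fully up, 0.008 = flush.
- start (a joint): The dock's green start button on top of the hood: how far it is pressed, m; travel 0.006, about 5 N for all of it; springs back.
- start_top (a point): Centre of the top of the green start button (24 mm across, black collar 40 mm across), 22 mm above the hood's top, half-way between bays 3 and 4 and 56 mm further in than the grips of packs that are home. Pressed straight down.
- cover_center (a point): The ventilator's white battery cover: plate 84 (x) x 58 (y) x 6 mm with a grip rib along x on top, 52 long x 12 wide x 18 mm high (taken across its 12 mm). It lies rib up, 0.06-0.1 kg. Point: its centre, 12 mm above its underside, 12 mm below the rib's top.
- hatch (a point): Where the cover's centre must come to be, over the battery compartment in the top of the fixed grey ventilator (top face 6 mm lower, 110 mm above the bench). Recess 88 (x) x 62 (y) x 6 mm deep with a ledge; cover x along its x, either way round. Two blue side clips hold a cover merely laid in 3 to 6 mm proud; pressed on its middle with 10 to 20 N it goes home and stays (if tilted, press its high side).
- mug: Blue mug, 80 mm across, 95 mm high; origin at its underside or middle. Not part of the job; leave it in place.
- filter: White round breathing filter, 68 mm across, 66 mm high; origin at its underside or middle. Not part of the job; leave it in place.
- meter: Yellow hand-held meter, 115 x 62 x 30 mm; origin at its underside or middle. Not part of the job; leave it in place.
- screwdriver: Screwdriver lying on the bench; origin at its underside or middle. Not part of the job; leave it in place.
- adapter: Green tube adapter standing between dock and ventilator, 32 mm across, 40 mm high; origin at its underside or middle. Not part of the job; leave it in place.

How it is judged (in metres and radians):
On the way, in this order (a step that is already met when the one before it is completed fails the run):
1. every pack is home in a bay with the tongue sprung up behind it (((x of pack1_grip in the frame of bay1 between -0.004 and 0.007 m and y of pack1_grip in the frame of bay1 between -0.005 and 0.005 m and z of pack1_grip in the frame of bay1 between -0.003 and 0.004 m and value of joint latch1 below 0.002 m) or (x of pack1_grip in the frame of bay2 between -0.004 and 0.007 m and y of pack1_grip in the frame of bay2 between -0.005 and 0.005 m and z of pack1_grip in the frame of bay2 between -0.003 and 0.004 m and value of joint latch2 below 0.002 m) or (x of pack1_grip in the frame of bay3 between -0.004 and 0.007 m and y of pack1_grip in the frame of bay3 between -0.005 and 0.005 m and z of pack1_grip in the frame of bay3 between -0.003 and 0.004 m and value of joint latch3 below 0.002 m) or (x of pack1_grip in the frame of bay4 between -0.004 and 0.007 m and y of pack1_grip in the frame of bay4 between -0.005 and 0.005 m and z of pack1_grip in the frame of bay4 between -0.003 and 0.004 m and value of joint latch4 below 0.002 m) or (x of pack1_grip in the frame of bay5 between -0.004 and 0.007 m and y of pack1_grip in the frame of bay5 between -0.005 and 0.005 m and z of pack1_grip in the frame of bay5 between -0.003 and 0.004 m and value of joint latch5 below 0.002 m)) and ((x of pack2_grip in the frame of bay1 between -0.004 and 0.007 m and y of pack2_grip in the frame of bay1 between -0.005 and 0.005 m and z of pack2_grip in the frame of bay1 between -0.003 and 0.004 m and value of joint latch1 below 0.002 m) or (x of pack2_grip in the frame of bay2 between -0.004 and 0.007 m and y of pack2_grip in the frame of bay2 between -0.005 and 0.005 m and z of pack2_grip in the frame of bay2 between -0.003 and 0.004 m and value of joint latch2 below 0.002 m) or (x of pack2_grip in the frame of bay3 between -0.004 and 0.007 m and y of pack2_grip in the frame of bay3 between -0.005 and 0.005 m and z of pack2_grip in the frame of bay3 between -0.003 and 0.004 m and value of joint latch3 below 0.002 m) or (x of pack2_grip in the frame of bay4 between -0.004 and 0.007 m and y of pack2_grip in the frame of bay4 between -0.005 and 0.005 m and z of pack2_grip in the frame of bay4 between -0.003 and 0.004 m and value of joint latch4 below 0.002 m) or (x of pack2_grip in the frame of bay5 between -0.004 and 0.007 m and y of pack2_grip in the frame of bay5 between -0.005 and 0.005 m and z of pack2_grip in the frame of bay5 between -0.003 and 0.004 m and value of joint latch5 below 0.002 m)) and ((x of pack3_grip in the frame of bay1 between -0.004 and 0.007 m and y of pack3_grip in the frame of bay1 between -0.005 and 0.005 m and z of pack3_grip in the frame of bay1 between -0.003 and 0.004 m and value of joint latch1 below 0.002 m) or (x of pack3_grip in the frame of bay2 between -0.004 and 0.007 m and y of pack3_grip in the frame of bay2 between -0.005 and 0.005 m and z of pack3_grip in the frame of bay2 between -0.003 and 0.004 m and value of joint latch2 below 0.002 m) or (x of pack3_grip in the frame of bay3 between -0.004 and 0.007 m and y of pack3_grip in the frame of bay3 between -0.005 and 0.005 m and z of pack3_grip in the frame of bay3 between -0.003 and 0.004 m and value of joint latch3 below 0.002 m) or (x of pack3_grip in the frame of bay4 between -0.004 and 0.007 m and y of pack3_grip in the frame of bay4 between -0.005 and 0.005 m and z of pack3_grip in the frame of bay4 between -0.003 and 0.004 m and value of joint latch4 below 0.002 m) or (x of pack3_grip in the frame of bay5 between -0.004 and 0.007 m and y of pack3_grip in the frame of bay5 between -0.005 and 0.005 m and z of pack3_grip in the frame of bay5 between -0.003 and 0.004 m and value of joint latch5 below 0.002 m)) and ((x of pack4_grip in the frame of bay1 between -0.004 and 0.007 m and y of pack4_grip in the frame of bay1 between -0.005 and 0.005 m and z of pack4_grip in the frame of bay1 between -0.003 and 0.004 m and value of joint latch1 below 0.002 m) or (x of pack4_grip in the frame of bay2 between -0.004 and 0.007 m and y of pack4_grip in the frame of bay2 between -0.005 and 0.005 m and z of pack4_grip in the frame of bay2 between -0.003 and 0.004 m and value of joint latch2 below 0.002 m) or (x of pack4_grip in the frame of bay3 between -0.004 and 0.007 m and y of pack4_grip in the frame of bay3 between -0.005 and 0.005 m and z of pack4_grip in the frame of bay3 between -0.003 and 0.004 m and value of joint latch3 below 0.002 m) or (x of pack4_grip in the frame of bay4 between -0.004 and 0.007 m and y of pack4_grip in the frame of bay4 between -0.005 and 0.005 m and z of pack4_grip in the frame of bay4 between -0.003 and 0.004 m and value of joint latch4 below 0.002 m) or (x of pack4_grip in the frame of bay5 between -0.004 and 0.007 m and y of pack4_grip in the frame of bay5 between -0.005 and 0.005 m and z of pack4_grip in the frame of bay5 between -0.003 and 0.004 m and value of joint latch5 below 0.002 m)) and ((x of pack5_grip in the frame of bay1 between -0.004 and 0.007 m and y of pack5_grip in the frame of bay1 between -0.005 and 0.005 m and z of pack5_grip in the frame of bay1 between -0.003 and 0.004 m and value of joint latch1 below 0.002 m) or (x of pack5_grip in the frame of bay2 between -0.004 and 0.007 m and y of pack5_grip in the frame of bay2 between -0.005 and 0.005 m and z of pack5_grip in the frame of bay2 between -0.003 and 0.004 m and value of joint latch2 below 0.002 m) or (x of pack5_grip in the frame of bay3 between -0.004 and 0.007 m and y of pack5_grip in the frame of bay3 between -0.005 and 0.005 m and z of pack5_grip in the frame of bay3 between -0.003 and 0.004 m and value of joint latch3 below 0.002 m) or (x of pack5_grip in the frame of bay4 between -0.004 and 0.007 m and y of pack5_grip in the frame of bay4 between -0.005 and 0.005 m and z of pack5_grip in the frame of bay4 between -0.003 and 0.004 m and value of joint latch4 below 0.002 m) or (x of pack5_grip in the frame of bay5 between -0.004 and 0.007 m and y of pack5_grip in the frame of bay5 between -0.005 and 0.005 m and z of pack5_grip in the frame of bay5 between -0.003 and 0.004 m and value of joint latch5 below 0.002 m))), for 0.3 s.
2. the start button is pressed (value of joint start above 0.004 m), for 0.05 s.
At the end, for the whole second after the job is handed in: Every pack lies flat in a bay, 4 mm short to 7 mm beyond home, within 5 mm sideways, the tongue up within 2 mm; the cover sits in the recess within 5 mm, flush within 2 mm, tilted under 2 degrees; the start button was pressed after loading and is released (all of step 1 and horizontal distance between cover_center and hatch below 0.005 m and z of cover_center in the frame of hatch between -0.002 and 0.002 m and angle between cover_center's own z axis and vertical below 0.035 rad and angle between the x axis of cover_center and the x axis of hatch, either way round below 0.12 rad and value of joint start below 0.002 m); the robot touches nothing.
It fails at once if a bystander was shifted by more than 5 cm (distance of any of mug, filter, meter, screwdriver, adapter from where it was at the start of the episode above 0.05 m).
Of pack1, pack2, pack3, pack4, pack5 only 3 to 5 are there at a start; the rules pass over those that are not, and their reading is None.
At some moment in a run one of pack1, pack2, pack3, pack4, pack5, cover may be knocked a few centimetres aside while the robot is not near it.
It also fails if it takes over 210 s, if anything falls off the work surface, if the arm or the gripper's body presses on something with over 40 N, if the wrist force passes 120 N, or if a joint passes its speed limit or range.

## Working session

There is one attempt and no reset: what is moved stays moved. The work goes in short steps, Python scripts to look and compute and a shell command to move; the robot and the scene stay as the last step left them, time stands still between calls to the robot, and variables do not carry over. Pictures are saved under pics/ and viewed, and the job is handed in when it is done.

```bash
mkdir -p pics; ls; python3 - <<'E'
from plant import bot
import cv2,numpy as np
np.set_printoptions(precision=4,suppress=True)
print(bot.get_obs())
for n in("side","top","wrist"):
    p=bot.camera_params(n);print(n,p)
    cv2.imwrite(f"pics/{n}0.png",bot.capture(n)[:,:,::-1])
E
```

```text
pics
{'time': 0.0, 'joint_positions': array([-1.448 ,  0.3427,  1.525 , -0.    ,  1.2754, -0.146 ]), 'dq': array([-0.0004,  0.0006,  0.0014, -0.0002, -0.0011,  0.0017]), 'tau': array([  0.0033, -43.1235, -24.4219,   0.0721,   0.056 ,  -0.0001]), 'tool_pos': array([ 139.3974, -505.7318,  226.0248]), 'tcp_rot': array([-3.1414,  0.0015, -1.302 ]), 'contact_force': array([0.3035, 0.1138, 0.1991]), 'moment': array([-0.0677,  0.0576,  0.0213]), 'grip_width': 92.20931765396247}
side {'fx': 534.0904775994231, 'fy': 534.0904775994231, 'cx': 278.5546178195539, 'cy': 204.40198036100946, 'R': array([[-0.9969, -0.0769, -0.0183],
       [-0.0452,  0.7449, -0.6656],
       [ 0.0649, -0.6627, -0.7461]]), 't': array([ 508.9305,  106.6812, 1318.353 ])}
top {'fx': 444.7657201282363, 'fy': 444.7657201282363, 'cx': 278.8930761313518, 'cy': 206.61477370639753, 'R': array([[-0.0072, -0.9999, -0.0105],
       [-0.994 ,  0.0083, -0.1088],
       [ 0.1089,  0.0097, -0.994 ]]), 't': array([  -7.8458,  516.3052, 1015.1174])}
wrist {'fx': 321.39276360018357, 'fy': 321.39276360018357, 'cx': 286.00843294750916, 'cy': 208.54548409305204, 'T_tool_cam': array([[   1.    ,   -0.0004,   -0.    ,   -0.3329],
       [   0.0004,    0.9553,    0.2957,  -79.3723],
       [  -0.0001,   -0.2957,    0.9553, -156.9496],
       [   0.    ,    0.    ,    0.    ,    1.    ]])}
```

View pics/top0.png

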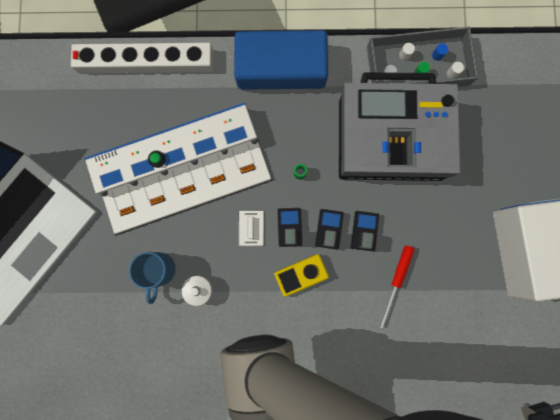

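View pics/side0.png

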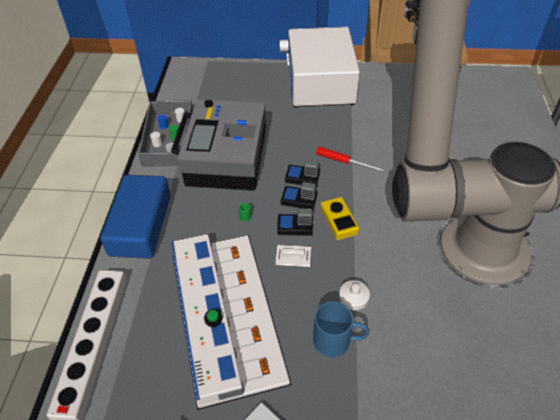

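View pics/wrist0.png

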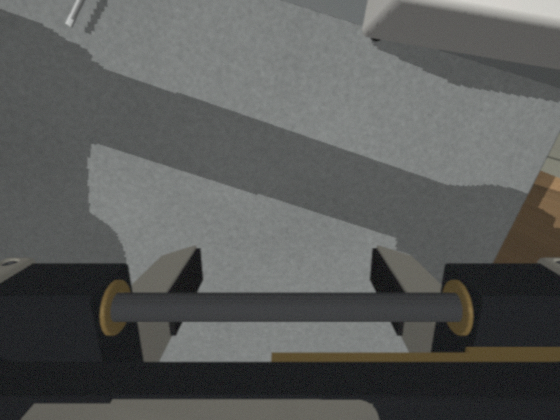

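The top view shows three packs near (290,227), (330,229) and (365,230), with noses pointing up in the image. The cover is at (251,228), the dock at (180,165) with five free bays, and the ventilator at (400,145). I'll enlarge these next.

```bash
python3 - <<'E'
import cv2
im=cv2.imread("pics/top0.png")
cv2.imwrite("pics/t_dock.png",cv2.resize(im[95:240,80:275],None,fx=4,fy=4,interpolation=cv2.INTER_CUBIC))
cv2.imwrite("pics/t_packs.png",cv2.resize(im[195:260,230:390],None,fx=5,fy=5,interpolation=cv2.INTER_CUBIC))
cv2.imwrite("pics/t_vent.png",cv2.resize(im[75:190,335:470],None,fx=5,fy=5,interpolation=cv2.INTER_CUBIC))
E
```

```text
(no output)
```

View pics/t_dock.png

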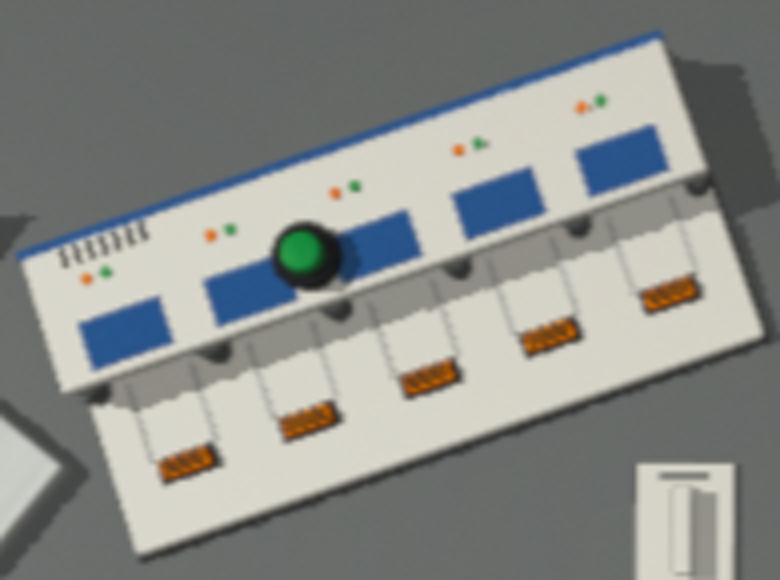

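View pics/t_packs.png

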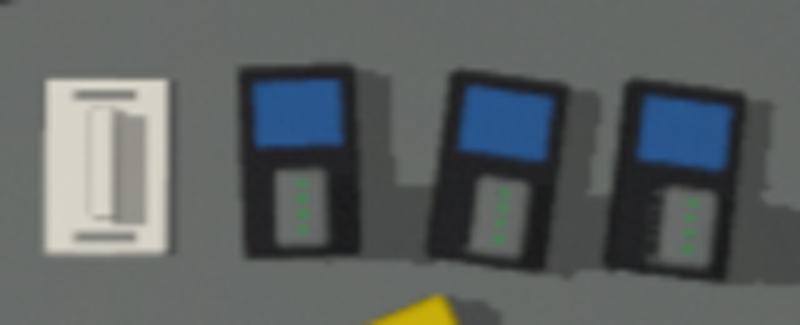

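View pics/t_vent.png

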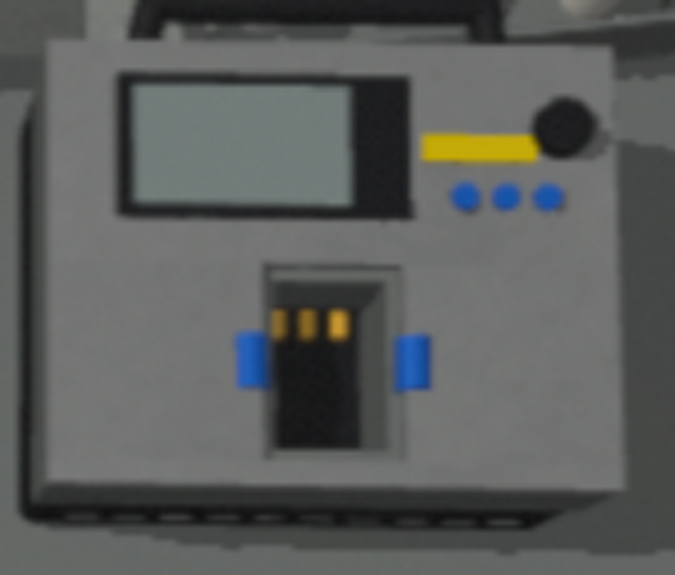

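```bash
cat > h.py <<'E'
import numpy as np,cv2
from scipy.spatial.transform import Rotation as Ro
from plant import bot
np.set_printoptions(precision=2,suppress=True)
def cam(n,obs=None):
    p=bot.camera_params(n)
    if n!="wrist":
        R=p["R"];return p,R.T,-R.T@p["t"]
    o=obs or bot.get_obs()
    Rt=Ro.from_euler('xyz',o["tcp_rot"]).as_matrix();T=p["T_tool_cam"]
    return p,Rt@T[:3,:3],np.array(o["tool_pos"])+Rt@T[:3,3]
def ray(n,uv,z,obs=None,c=None):
    p,Rc,o=c or cam(n,obs)
    uv=np.atleast_2d(np.array(uv,float))
    d=np.c_[(uv[:,0]-p["cx"])/p["fx"],(uv[:,1]-p["cy"])/p["fy"],np.ones(len(uv))]@Rc.T
    return o+d*((z-o[2])/d[:,2])[:,None]
def proj(n,X,obs=None,c=None):
    p,Rc,o=c or cam(n,obs)
    q=(np.atleast_2d(X)-o)@Rc
    return np.c_[q[:,0]/q[:,2]*p["fx"]+p["cx"],q[:,1]/q[:,2]*p["fy"]+p["cy"]]
def blobs(mask,amin=20):
    n,l,s,c=cv2.connectedComponentsWithStats(mask.astype(np.uint8))
    return [(c[i],s[i],l==i) for i in range(1,n) if s[i,4]>=amin]
def rect(m):
    cs,_=cv2.findContours(m.astype(np.uint8),cv2.RETR_EXTERNAL,cv2.CHAIN_APPROX_NONE)
    return cv2.minAreaRect(max(cs,key=len))
def hsv(bgr): return cv2.split(cv2.cvtColor(bgr,cv2.COLOR_BGR2HSV).astype(int) if 0 else cv2.cvtColor(bgr,cv2.COLOR_BGR2HSV))
def shot(n,name):
    o=bot.get_obs();im=bot.capture(n)[:,:,::-1].copy();cv2.imwrite(f"pics/{name}.png",im);return o,im
E
python3 - <<'E'
from h import *
for n in("top","side"):
    im=cv2.imread(f"pics/{n}0.png");h,s,v=hsv(im)
    print(n,"blue");
    for c,st,m in blobs((h>100)&(h<118)&(s>140)&(v>80),25):
        print(c,st[4],"z22",ray(n,c,22)[0][:2],"z52",ray(n,c,52)[0][:2], "z110",ray(n,c,110)[0][:2])
    print("orange")
    for c,st,m in blobs((h>5)&(h<18)&(s>170)&(v>90),15):
        print(c,st[4],ray(n,c,22)[0][:2])
    print("green")
    for c,st,m in blobs((h>50)&(h<80)&(s>120)&(v>60),15):
        print(c,st[4],"z74",ray(n,c,74)[0][:2],"z40",ray(n,c,40)[0][:2])
# dock white corners, cover
im=cv2.imread("pics/top0.png");h,s,v=hsv(im)
w=(s<40)&(v>150)
for c,st,m in blobs(w,100):
    r=rect(m);b=cv2.boxPoints(r);print("white",c,st[4],r,ray("top",c,6)[0][:2]); print(ray("top",b,6)[:,:2].tolist())
E
```

```text
top blue
[280.4   54.81] 4456 z22 [891.16 -18.2 ] z52 [877.11 -18.31] z110 [849.95 -18.52]
[439.73  50.85] 169 z22 [ 896.55 -407.64] z52 [ 882.35 -396.55] z110 [ 854.88 -375.1 ]
[153.15 134.47] 162 z22 [694.31 289.92] z52 [685.92 280.95] z110 [669.7  263.61]
[235.11 134.72] 203 z22 [691.68  92.22] z52 [683.36  88.94] z110 [667.29  82.59]
[204.34 145.43] 204 z22 [666.11 166.05] z52 [658.53 160.65] z110 [643.88 150.19]
[385.16 146.61] 57 z22 [ 658.96 -266.69] z52 [ 651.58 -259.66] z110 [ 637.33 -246.05]
[417.   147.13] 75 z22 [ 656.95 -342.45] z52 [ 649.63 -333.24] z110 [ 635.49 -315.42]
[173.89 156.17] 192 z22 [640.55 238.82] z52 [633.7  231.32] z110 [620.47 216.82]
[141.73 167.47] 192 z22 [613.76 315.39] z52 [607.69 305.69] z110 [595.95 286.93]
[111.12 177.84] 210 z22 [589.32 388.  ] z52 [583.95 376.21] z110 [573.57 353.41]
[289.39 217.1 ] 229 z22 [491.87 -36.32] z52 [489.3  -35.91] z110 [484.34 -35.11]
[330.67 219.23] 234 z22 [ 486.07 -133.23] z52 [ 483.67 -130.03] z110 [ 479.03 -123.84]
[366.46 221.18] 233 z22 [ 480.81 -217.02] z52 [ 478.57 -211.41] z110 [ 474.22 -200.57]
orange
[2
[... 7339 characters left out ...]
-630.21]
[[513.8154966520599, -570.4318898418411], [527.1430265138496, -679.2565525116577], [303.2282498227266, -691.1895361805582], [290.2909716616172, -584.8749601502657]]
white [249.83 228.13] 704 ((251.0, 228.0), (34.0, 24.0), 90.0) [467.61  58.03]
[[508.88682374737255, 83.98452781898227], [508.41149110166833, 26.472261118891172], [427.29465276456546, 26.74214773015567], [427.7201036627167, 83.77728156544786]]
white [195.41 290.68] 590 ((196.0, 291.0000305175781), (26.870054244995117, 29.698484420776367), 45.0) [321.42 186.11]
[[318.65659985612535, 231.81694954513088], [367.2353274720977, 182.95700005738368], [322.6895924525902, 137.6325778464581], [274.5574590963646, 186.4544662472442]]
```

```bash
cat >> h.py <<'E'
def plan(x,y,z,yaw,o=None):
    o=o or bot.get_obs();R=Ro.from_euler('xyz',o["tcp_rot"]);G=Ro.from_euler('xyz',[np.pi,0,yaw])
    d=R.inv().apply(np.array([x,y,z])-np.array(o["tool_pos"]))/200
    r=np.degrees((R.inv()*G).as_rotvec())/45
    print("pos",np.array(o["tool_pos"]),"rot",np.array(o["tcp_rot"]),"SHARE",np.round(d,4),"TURN",np.round(r,3),"dist mm",np.linalg.norm(d)*200)
E
python3 - <<'E'
from h import *
g=ray("top",[(290.2,236.4),(330,238.6),(367.6,240.2)],64)[:,:2]
l=ray("top",[(289.4,217.1),(330.7,219.2),(366.5,221.2)],22)[:,:2]
d=l-g;print(g,np.arctan2(d[:,1],d[:,0]))
plan(g[2,0],g[2,1],200,-1.67)
E
```

```text
[[ 444.75  -37.14]
 [ 439.13 -126.39]
 [ 434.91 -210.49]] [ 0.02 -0.15 -0.14]
pos [ 139.42 -505.85  226.21] rot [-3.14  0.   -1.3 ] SHARE [-1.03 -1.82  0.13] TURN [0.   0.   0.47] dist mm 418.6198530628417
```

```bash
python3 -m inch '[[[-0.1,-0.18,0,0,0,0.05,-1],[-0.2,-0.36,0,0,0,0.1,-1],[-0.3,-0.54,0,0,0,0.15,-1],[-0.4,-0.72,0,0,0,0.2,-0.5],[-0.5,-0.9,0,0,0,0.23,0],[-0.5,-0.9,0,0,0,0.23,0],[-0.5,-0.9,0,0,0,0.23,0],[-0.5,-0.9,0,0,0,0.23,0],[-0.5,-0.9,0,0,0,0.23,0],[-0.5,-0.9,0,0,0,0.23,0]]]'; python3 -c "
from h import *
plan(434.9,-210.5,200,-1.70)"
```

```text
time: 1.4
tool_pos: [286.1, -362.3, 226.7]
tcp_rot: [3.142, -0.0, -1.484]
contact_force: [0.5, 0.0, -0.5]
grip_width: 46.1
pos [ 286.06 -362.32  226.66] rot [ 3.14 -0.   -1.48] SHARE [-0.69 -0.81  0.13] TURN [ 0.   -0.    0.28] dist mm 214.27471624361326
```

```bash
python3 -m inch '[[[-0.14,-0.16,0,0,0,0.05,0],[-0.28,-0.32,0,0,0,0.1,0],[-0.42,-0.48,0.03,0,0,0.15,0],[-0.56,-0.65,0.08,0,0,0.2,0],[-0.69,-0.81,0.13,0,0,0.28,0],[-0.69,-0.81,0.13,0,0,0.28,0],[-0.69,-0.81,0.13,0,0,0.28,0],[-0.69,-0.81,0.13,0,0,0.28,0],[-0.69,-0.81,0.13,0,0,0.28,0],[-0.69,-0.81,0.13,0,0,0.28,0]]]'; python3 -c "
from h import *
o,im=shot('wrist','w1');plan(434.9,-210.5,61,-1.70,o)
print(proj('wrist',[[434.9,-210.5,64],[480.8,-217,22],[439,-126.4,64]],o))"
```

```text
time: 2.65
tool_pos: [435.4, -210.7, 200.9]
tcp_rot: [-3.141, -0.0, -1.703]
contact_force: [-0.4, 0.3, -0.4]
grip_width: 45.9
pos [ 435.36 -210.73  200.89] rot [-3.14 -0.   -1.7 ] SHARE [-0.   0.   0.7] TURN [-0. -0. -0.] dist mm 139.89196968798473
[[285.78 197.33]
 [286.13 143.14]
 [197.77 204.53]]
```

View pics/w1.png

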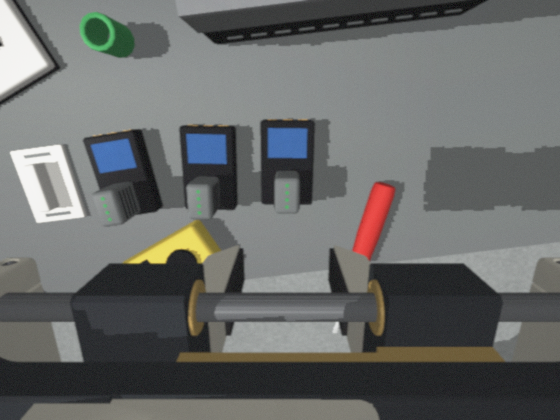

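```bash
cat >> h.py <<'E'
def packs(o,im):
    h,s,v=hsv(im);H,W=h.shape
    for c,st,m in blobs((h>100)&(h<118)&(s>140)&(v>70),300):
        r=rect(m);b=cv2.boxPoints(r);P=ray('wrist',b,22,o)[:,:2]
        e=[P[1]-P[0],P[2]-P[1],P[3]-P[2],P[0]-P[3]]
        L=[np.linalg.norm(q) for q in e]
        k=max(range(4),key=lambda i:e[i][0]);a=np.arctan2(e[k][1],e[k][0])
        C=P.mean(0);print("label",c,st[4],"ctr",C,"L",np.array(L),"yaw",a,"grip?",C-46.4*np.array([np.cos(a),np.sin(a)]))
E
python3 - <<'E'
from h import *
o=bot.get_obs();im=cv2.imread('pics/w1.png');packs(o,im)
h,s,v=hsv(im)
cv2.imwrite('pics/w1z.png',cv2.resize(im[110:230,170:330],None,fx=5,fy=5,interpolation=cv2.INTER_CUBIC))
E
```

```text
label [286.89 142.55] 1139 ctr [ 481.23 -217.83] L [38.57 29.36 39.6  29.36] yaw -0.14947357471575906 grip? [ 435.35 -210.92]
label [206.15 148.33] 1112 ctr [ 486.28 -134.  ] L [40.82 29.72 41.91 29.8 ] yaw -0.2245847518249308 grip? [ 441.04 -123.66]
label [113.39 155.39] 1068 ctr [491.95 -36.9 ] L [41.37 29.59 42.5  29.93] yaw -0.14259302081154196 grip? [446.02 -30.3 ]
```

View pics/w1z.png

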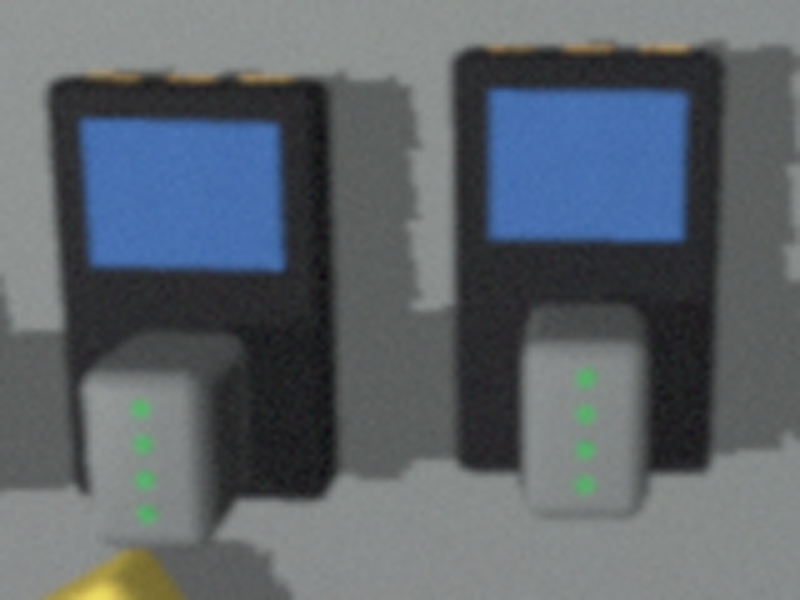

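```bash
python3 - <<'E'
from h import *
o=bot.get_obs();g=ray('wrist',[(287,196)],64,o)[0];print(g)
plan(g[0],g[1],27,-1.711)
E
```

```text
[ 436.14 -211.71   64.  ]
pos [ 435.45 -210.62  200.87] rot [-3.14 -0.   -1.7 ] SHARE [ 0.   -0.    0.87] TURN [-0.   -0.    0.01] dist mm 173.87726156938973
```

```bash
sed -i 's/precision=2/precision=3/' h.py; python3 -m inch '[[[0.005,-0.002,0.2,0,0,0.01,0],[0.005,-0.002,0.4,0,0,0.01,0],[0.005,-0.002,0.6,0,0,0.01,0],[0.005,-0.002,0.75,0,0,0.01,0],[0.005,-0.002,0.83,0,0,0.01,0],[0.005,-0.002,0.87,0,0,0.01,0],[0.005,-0.002,0.87,0,0,0.01,0.8],[0.005,-0.002,0.87,0,0,0.01,0.8],[0.005,-0.002,0.87,0,0,0.01,0.8],[0.005,-0.002,0.87,0,0,0.01,0.8]]]'; python3 -c "
from h import *
plan(436,-211.7,220,-1.237)"
```

```text
time: 3.95
tool_pos: [436.4, -211.6, 27.5]
tcp_rot: [-3.14, -0.001, -1.71]
contact_force: [-1.0, 0.3, 4.7]
grip_width: 23.6
pos [ 436.365 -211.576   27.452] rot [-3.14  -0.001 -1.71 ] SHARE [ 0.002  0.    -0.963] TURN [-0.002 -0.001 -0.603] dist mm 192.54869559505173
```

```bash
python3 -c "
from h import *
plan(586,54.7,150,-1.237)
plan(500,-60,150,-1.237)"
```

```text
pos [ 436.365 -211.576   27.452] rot [-3.14  -0.001 -1.71 ] SHARE [-1.422 -0.557 -0.613] TURN [-0.002 -0.001 -0.603] dist mm 329.1073409642672
pos [ 436.365 -211.576   27.452] rot [-3.14  -0.001 -1.71 ] SHARE [-0.794 -0.21  -0.613] TURN [-0.002 -0.001 -0.603] dist mm 205.0434068415746
```

```bash
python3 -m inch '[[[0,0,-0.15,0,0,0,0.8],[0,0,-0.35,0,0,0,0.8],[0,0,-0.55,0,0,-0.1,0.8],[-0.1,-0.03,-0.613,0,0,-0.2,0.8],[-0.25,-0.07,-0.613,0,0,-0.3,0.8],[-0.4,-0.11,-0.613,0,0,-0.4,0.8],[-0.55,-0.15,-0.613,0,0,-0.5,0.8],[-0.7,-0.19,-0.613,0,0,-0.603,0.8],[-0.79,-0.21,-0.613,0,0,-0.603,0.8],[-0.79,-0.21,-0.613,0,0,-0.603,0.8]]]'; python3 -c "
from h import *
plan(586,54.7,130,-1.237);print(bot.get_obs()['contact_force'])"
```

```text
time: 5.2
tool_pos: [499.4, -59.8, 149.0]
tcp_rot: [3.141, 0.0, -1.236]
contact_force: [0.1, -0.3, -2.2]
grip_width: 23.4
pos [499.378 -59.804 149.022] rot [ 3.141  0.    -1.236] SHARE [-0.399 -0.597  0.095] TURN [0.001 0.    0.001] dist mm 144.83159616290112
[ 0.092 -0.29  -2.243]
```

```bash
python3 -m inch '[[[-0.06,-0.09,0,0,0,0,0.8],[-0.12,-0.18,0,0,0,0,0.8],[-0.18,-0.27,0,0,0,0,0.8],[-0.24,-0.36,0,0,0,0,0.8],[-0.3,-0.45,0,0,0,0,0.8],[-0.36,-0.54,0.05,0,0,0,0.8],[-0.4,-0.6,0.095,0,0,0,0.8],[-0.4,-0.6,0.095,0,0,0,0.8],[-0.4,-0.6,0.095,0,0,0,0.8],[-0.4,-0.6,0.095,0,0,0,0.8]]]'; python3 -c "
from h import *
o,im=shot('wrist','w2');print(o['tool_pos'])
ux=np.array([.945,.327]);uy=np.array([-.327,.945])
for i in range(5):
  B=np.array([635.1,71.7])+76*i*uy
  print(i,proj('wrist',np.r_[B-27*ux,22],o))"
```

```text
time: 6.45
tool_pos: [586.5, 53.7, 130.6]
tcp_rot: [-3.141, -0.0, -1.238]
contact_force: [0.2, -0.6, -2.9]
grip_width: 24.0
[586.541  53.694 130.629]
0 [[285.073 177.183]]
1 [[194.555 177.219]]
2 [[104.018 177.254]]
3 [[ 13.463 177.289]]
4 [[-77.111 177.325]]
```

View pics/w2.png

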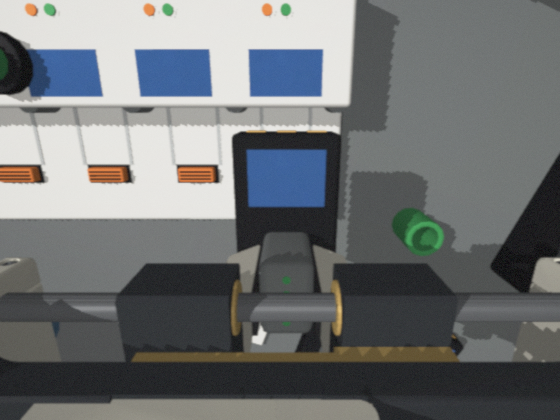

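```bash
cat >> h.py <<'E'
def dockm(o,im):
    h,s,v=hsv(im)
    print("blue z52 (held pack z: other)")
    for c,st,m in blobs((h>100)&(h<118)&(s>140)&(v>60),300):
        print(c,st[4],st[:4],rect(m)[2],ray('wrist',c,52,o)[0][:2])
    print("orange z22/z14")
    for c,st,m in blobs((h>3)&(h<18)&(s>150)&(v>80),60):
        print(c,st[4],st[:4],ray('wrist',c,22,o)[0][:2],ray('wrist',c,14,o)[0][:2])
E
python3 - <<'E'
from h import *
o=bot.get_obs();im=cv2.imread('pics/w2.png');dockm(o,im)
cv2.imwrite('pics/w2z.png',cv2.resize(im[90:240,80:350],None,fx=3,fy=3,interpolation=cv2.INTER_CUBIC))
E
```

```text
blue z52 (held pack z: other)
[64.592 72.818] 2853 [28 51 73 44] 90.0 [634.673 229.709]
[173.638  72.327] 3087 [136  50  75  45] 90.0 [659.154 159.838]
[285.325  72.275] 3080 [250  50  72  45] 90.0 [683.946  88.22 ]
[285.948 177.665] 4408 [246 149  80  58] 90.0 [615.369  64.074]
orange z22/z14
[30.766  9.325] 77 [26  5 10 10] [666.415 277.694] [666.565 283.645]
[148.861   9.292] 72 [145   5   9  10] [694.446 196.693] [695.44  200.205]
[266.606   9.258] 66 [263   4   8  11] [722.402 115.911] [724.238 116.99 ]
[ 19.173 173.801] 542 [  0 167  40  15] [539.696 274.15 ] [536.031 279.994]
[107.904 173.828] 541 [ 89 167  39  15] [563.92  203.973] [560.984 207.704]
[196.365 173.961] 542 [178 167  38  15] [587.99  133.964] [585.779 135.587]
```

View pics/w2z.png

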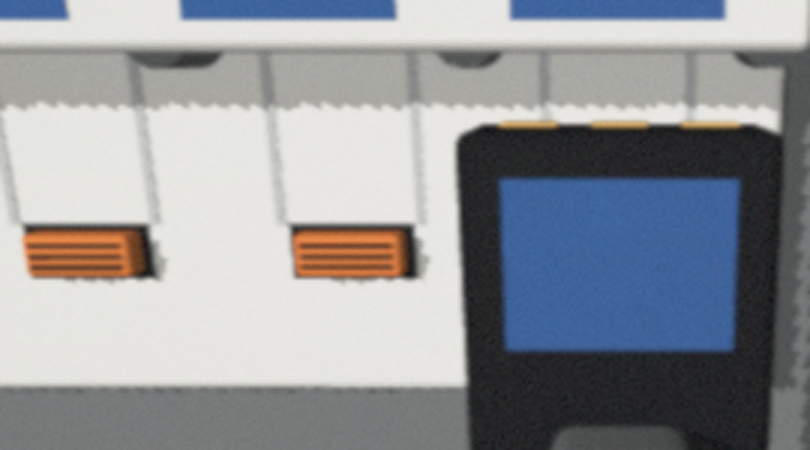

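```bash
python3 - <<'E'
from h import *
o=bot.get_obs();ux=np.array([.945,.327])
print("tcp",ux@o['tool_pos'][:2])
for nm,uv,z in (("hood edge",(300,106),52),("hood edge",(300,106),45),("nose top",(286,132.5),125)):
    print(nm,ux@ray('wrist',uv,z,o)[0][:2])
c=ray('wrist',(285.95,177.66),125.,o)[0];print("label rel", ux@c[:2]-ux@o['tool_pos'][:2])
E
```

```text
tcp 571.8997115022794
hood edge 653.3679359826123
hood edge 653.4315809983084
nose top 640.2412769024194
label rel 45.677213360205656
```

```bash
python3 -m inch '[[[-0.0035,-0.01,0.08,0,0,0,0.8],[-0.0035,-0.01,0.16,0,0,0,0.8],[-0.0035,-0.01,0.24,0,0,0,0.8],[-0.0035,-0.01,0.31,0,0,0,0.8],[-0.0035,-0.01,0.36,0,0,0,0.8],[-0.0035,-0.01,0.4,0,0,0,0.8],[-0.0035,-0.01,0.42,0,0,0,0.8],[-0.0035,-0.01,0.43,0,0,0,0.8],[-0.0035,-0.01,0.44,0,0,0,0.8],[-0.0035,-0.01,0.44,0,0,0,0.8]]]'; python3 -c "
from h import *
o,im=shot('wrist','w3');shot('side','s3')
print(o['moment'],np.array([[.945,.327],[-.327,.945]])@o['tool_pos'][:2])"
```

```text
time: 7.75
tool_pos: [588.3, 55.6, 42.6]
tcp_rot: [-3.141, -0.0, -1.237]
contact_force: [-3.1, 0.1, 2.0]
grip_width: 24.0
[-0.068  0.431  0.013] [ 574.148 -139.876]
```

View pics/w3.png

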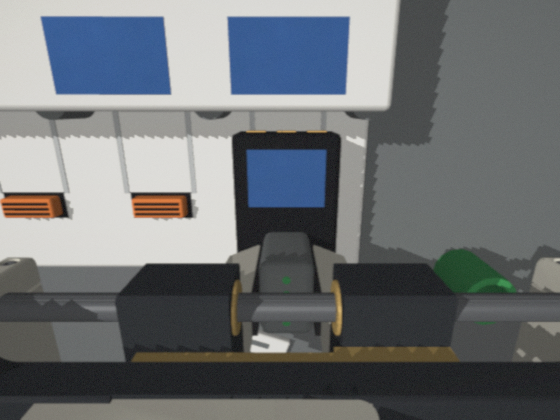

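```bash
python3 -m inch '[[[0.003,0,0.002,0,0,0,0.8],[0.003,0,0.004,0,0,0,0.8],[0.003,0,0.006,0,0,0,0.8],[0.003,0,0.007,0,0,0,0.8],[0.003,0,0.007,0,0,0,0.8],[0.003,0,0.007,0,0,0,0.8],[0.003,0,0.007,0,0,0,0.8],[0.003,0,0.007,0,0,0,0.8],[0.003,0,0.007,0,0,0,0.8],[0.003,0,0.007,0,0,0,0.8]]]'; python3 -c "
from h import *
o=bot.get_obs()
print(o['moment'],o['tool_pos'],np.array([[.945,.327],[-.327,.945]])@o['tool_pos'][:2])"
```

```text
time: 9.1
tool_pos: [588.5, 55.3, 41.5]
tcp_rot: [-3.141, 0.0, -1.237]
contact_force: [-4.7, 2.8, 6.1]
grip_width: 23.8
[0.519 0.553 0.076] [588.545  55.315  41.489] [ 574.263 -140.182]
```

```bash
python3 -m inch '[[[0,-0.03,0.002,0,0,0,0.8],[0,-0.06,0.002,0,0,0,0.8],[0,-0.09,0.002,0,0,0,0.8],[0,-0.12,0.002,0,0,0,0.8],[0,-0.15,0.002,0,0,0,0.8],[0,-0.18,0.002,0,0,0,0.8],[0,-0.2,0.002,0,0,0,0.8],[0,-0.22,0.002,0,0,0,0.8],[0,-0.24,0.002,0,0,0,0.8],[0,-0.24,0.002,0,0,0,0.8]]]'; python3 -c "
from h import *
o,im=shot('wrist','w4')
print(o['moment'],o['tool_pos'],np.array([[.945,.327],[-.327,.945]])@o['tool_pos'][:2])"
```

```text
time: 10.35
tool_pos: [633.4, 69.8, 41.6]
tcp_rot: [3.14, -0.001, -1.237]
contact_force: [-8.2, -2.6, 9.9]
grip_width: 23.6
[-0.371  1.194  0.039] [633.379  69.77   41.635] [ 621.358 -141.182]
```

View pics/w4.png

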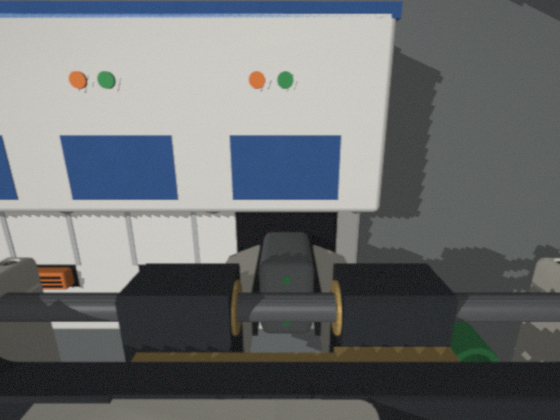

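```bash
python3 - <<'E'
from h import *
o=bot.get_obs();ux=np.array([.945,.327])
for z in (52,45): print(ux@ray('wrist',(285,211),z,o)[0][:2]-27)
E
python3 -m inch '[[[0,-0.01,0,0,0,0,0.8],[0,-0.02,0,0,0,0,0.8],[0,-0.025,0,0,0,0,0.8],[0,-0.03,0,0,0,0,0.8],[0,-0.033,0,0,0,0,0.8],[0,-0.036,0,0,0,0,0.8],[0,-0.038,0,0,0,0,0.8],[0,-0.04,0,0,0,0,0.8],[0,-0.04,0,0,0,0,0.8],[0,-0.04,0,0,0,0,0.8]]]'; python3 -c "
from h import *
o=bot.get_obs()
print(o['moment'],o['tool_pos'],np.array([[.945,.327],[-.327,.945]])@o['tool_pos'][:2])"
```

```text
627.1449035659265
624.9085944317262
time: 11.65
tool_pos: [640.1, 72.1, 41.6]
tcp_rot: [3.138, -0.001, -1.237]
contact_force: [-11.9, -4.8, 12.8]
grip_width: 24.0
[-0.467  1.463  0.027] [640.078  72.065  41.606] [ 628.439 -141.204]
```

```bash
python3 -m inch '[[[0,-0.005,0,0,0,0,0.8],[0,-0.01,0,0,0,0,0.8],[0,-0.01,0,0,0,0,0.8],[0,-0.01,0,0,0,0,0.8],[0,-0.01,-0.01,0,0,0,0.8],[0,-0.01,-0.01,0,0,0,0.8],[0,-0.01,-0.01,0,0,0,0.8],[0,-0.01,-0.01,0,0,0,0.8],[0,-0.01,-0.01,0,0,0,0.8],[0,-0.01,-0.01,0,0,0,0.8]]]'; python3 -c "
from h import *
o=bot.get_obs()
print(o['moment'],o['tool_pos'],np.array([[.945,.327],[-.327,.945]])@o['tool_pos'][:2])"
```

```text
time: 12.9
tool_pos: [642.9, 73.9, 42.1]
tcp_rot: [3.141, 0.0, -1.237]
contact_force: [-2.8, -3.2, -3.0]
grip_width: 24.0
[-0.701  0.663 -0.068] [642.934  73.947  42.119] [ 631.754 -140.359]
```

```bash
python3 -m inch '[[[0,0.002,0.004,0,0,0,0],[0,0.002,0.004,0,0,0,0],[0,0.002,0,0,0,0,0],[0,0.002,-0.15,0,0,0,0],[0,0.002,-0.3,0,0,0,0],[0,0.1,-0.5,0,0,0,0],[0,0.25,-0.65,0,0,0,0],[0,0.4,-0.75,0,0,0,0],[0,0.4,-0.75,0,0,0,0],[0,0.4,-0.75,0,0,0,0]]]'; python3 -c "
from h import *
o,im=shot('wrist','w5')
shot('side','s5');dockm(o,im)
im=cv2.imread('pics/s5.png')
cv2.imwrite('pics/s5z.png',cv2.resize(im[220:400,170:300],None,fx=4,fy=4,interpolation=cv2.INTER_CUBIC)[:600])"
```

```text
time: 14.15
tool_pos: [568.2, 48.0, 192.5]
tcp_rot: [-3.141, -0.0, -1.237]
contact_force: [-0.2, -0.3, -0.9]
grip_width: 45.7
blue z52 (held pack z: other)
[17.676 58.458] 1259 [ 0 38 49 37] 90.0 [607.568 302.416]
[109.051  56.618] 1850 [81 38 56 37] 90.0 [634.306 229.585]
[196.619  56.416] 2001 [168  39  58  36] 90.0 [658.686 159.69 ]
[286.301  56.399] 1997 [259  39  56  36] 90.0 [683.512  88.074]
orange z22/z14
[  2.129 143.855] 62 [  0 138   6  12] [518.482 332.724] [515.441 339.035]
[ 62.997 143.674] 384 [ 47 138  33  13] [538.657 275.025] [536.109 279.927]
[137.555 143.59 ] 366 [122 138  32  13] [563.229 204.342] [561.281 207.517]
[211.672 143.661] 369 [197 138  31  13] [587.507 134.037] [586.152 135.494]
[286.57  145.471] 272 [271 140  31  11] [610.42  62.41] [609.625  62.118]
```

View pics/w5.png

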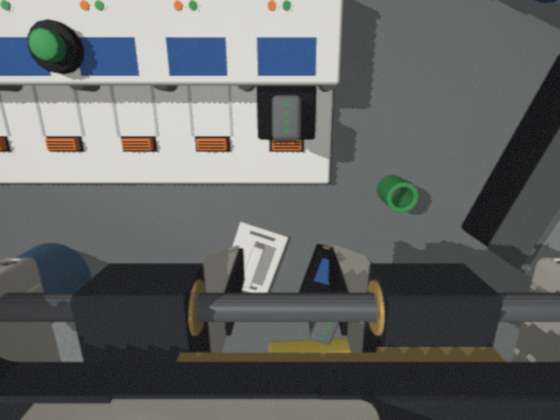

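View pics/s5z.png

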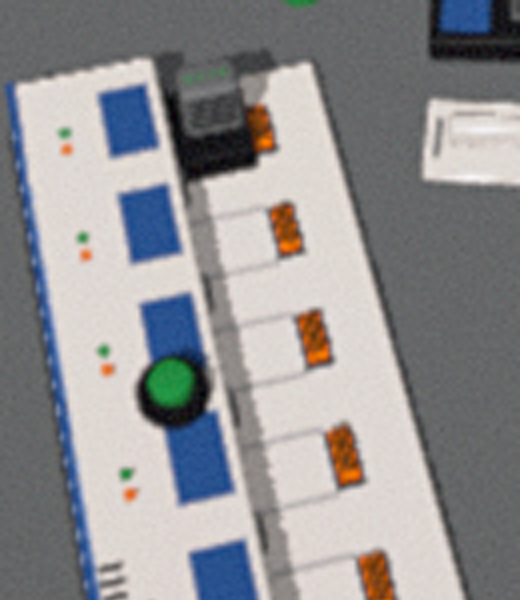

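```bash
python3 -c "
from h import *
plan(440,-125.5,190,-1.72)"
```

```text
pos [568.094  48.079 191.602] rot [ 3.141  0.    -1.237] SHARE [0.61  0.89  0.009] TURN [0.001 0.    0.616] dist mm 215.73222121541176
```

```bash
python3 -m inch '[[[0.1,0.15,0,0,0,0.1,0],[0.2,0.3,0,0,0,0.2,0],[0.3,0.45,0,0,0,0.3,0],[0.4,0.6,0,0,0,0.4,0],[0.5,0.75,0,0,0,0.5,0],[0.61,0.89,0.01,0,0,0.616,0],[0.61,0.89,0.01,0,0,0.616,0],[0.61,0.89,0.01,0,0,0.616,0],[0.61,0.89,0.01,0,0,0.616,0],[0.61,0.89,0.01,0,0,0.616,0]]]'; python3 -c "
from h import *
o,im=shot('wrist','w6');packs(o,im)
print(proj('wrist',[[439.1,-126.4,64],[486,-133.3,22]],o))
cv2.imwrite('pics/w6z.png',cv2.resize(im[90:230,130:330],None,fx=4,fy=4,interpolation=cv2.INTER_CUBIC))"
```

```text
time: 15.5
tool_pos: [439.9, -125.2, 190.4]
tcp_rot: [3.141, 0.0, -1.719]
contact_force: [0.2, 0.3, -0.6]
grip_width: 45.8
label [287.923 142.453] 1208 ctr [ 485.915 -134.099] L [39.333 29.453 40.417 29.452] yaw -0.1652643501424074 grip? [ 440.148 -126.466]
label [191.44  151.484] 1177 ctr [491.787 -36.638] L [40.734 29.878 41.881 30.173] yaw -0.06614378549289943 grip? [445.489 -33.571]
[[287.431 200.467]
 [287.195 143.239]]
```

View pics/w6z.png

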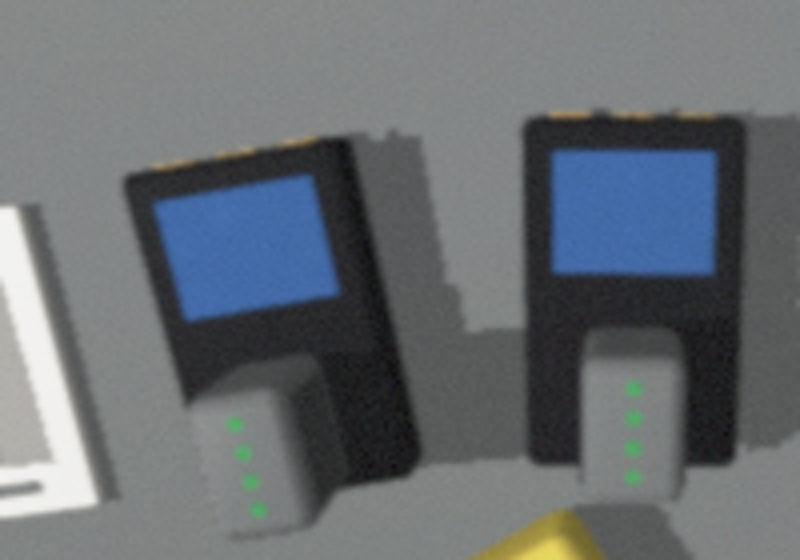

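```bash
python3 -c "
from h import *
o=bot.get_obs();g=ray('wrist',[(288.3,197.5)],64,o)[0];print(g)
plan(g[0]-.3,g[1]+.2,27.5,-1.725)"
```

```text
[ 441.664 -127.688   64.   ]
pos [ 439.841 -125.266  190.412] rot [ 3.142 -0.    -1.719] SHARE [ 0.01  -0.009  0.815] TURN [ 0.    -0.     0.007] dist mm 162.9346626875131
```

```bash
python3 -m inch '[[[0.008,-0.005,0.2,0,0,0.007,0],[0.008,-0.005,0.4,0,0,0.007,0],[0.008,-0.005,0.58,0,0,0.007,0],[0.008,-0.005,0.71,0,0,0.007,0],[0.008,-0.005,0.78,0,0,0.007,0],[0.008,-0.005,0.815,0,0,0.007,0],[0.008,-0.005,0.815,0,0,0.007,0.8],[0.008,-0.005,0.815,0,0,0.007,0.8],[0.008,-0.005,0.815,0,0,0.007,0.8],[0.008,-0.005,0.815,0,0,0.007,0.8]]]'; python3 -c "
from h import *
plan(510,20,150,-1.237)
ux=np.array([.945,.327]);uy=np.array([-.327,.945]);t=ux*573.5+uy*(-140.7+76);print(t)
plan(*t,150,-1.237)"
```

```text
time: 16.8
tool_pos: [440.8, -127.7, 28.2]
tcp_rot: [-3.14, -0.0, -1.726]
contact_force: [0.3, 0.9, 5.8]
grip_width: 23.8
pos [ 440.751 -127.662   28.235] rot [-3.14  -0.    -1.726] SHARE [-0.783 -0.229 -0.609] TURN [-0.002 -0.001 -0.623] dist mm 203.5345988937059
[563.114 126.393]
pos [ 440.751 -127.662   28.235] rot [-3.14  -0.    -1.726] SHARE [-1.349 -0.409 -0.609] TURN [-0.002 -0.001 -0.623] dist mm 307.15415155248087
```

```bash
python3 -m inch '[[[0,0,-0.15,0,0,0,0.8],[0,0,-0.35,0,0,0,0.8],[0,0,-0.55,0,0,-0.1,0.8],[-0.1,-0.03,-0.61,0,0,-0.2,0.8],[-0.25,-0.07,-0.61,0,0,-0.3,0.8],[-0.4,-0.11,-0.61,0,0,-0.4,0.8],[-0.55,-0.15,-0.61,0,0,-0.5,0.8],[-0.7,-0.19,-0.61,0,0,-0.623,0.8],[-0.78,-0.23,-0.61,0,0,-0.623,0.8],[-0.78,-0.23,-0.61,0,0,-0.623,0.8]]]'; python3 -c "
from h import *
plan(563.1,126.4,130,-1.237)"
```

```text
time: 18.05
tool_pos: [510.1, 19.9, 149.1]
tcp_rot: [3.141, -0.0, -1.237]
contact_force: [-1.1, 0.1, -3.6]
grip_width: 24.0
pos [510.094  19.941 149.118] rot [ 3.141 -0.    -1.237] SHARE [-0.416 -0.425  0.095] TURN [ 0.001 -0.    -0.   ] dist mm 120.45184578280168
```

```bash
python3 -m inch '[[[-0.07,-0.07,0,0,0,0,0.8],[-0.14,-0.14,0,0,0,0,0.8],[-0.21,-0.21,0,0,0,0,0.8],[-0.28,-0.28,0,0,0,0,0.8],[-0.35,-0.35,0,0,0,0,0.8],[-0.4,-0.4,0.05,0,0,0,0.8],[-0.416,-0.425,0.095,0,0,0,0.8],[-0.416,-0.425,0.095,0,0,0,0.8],[-0.416,-0.425,0.095,0,0,0,0.8],[-0.416,-0.425,0.095,0,0,0,0.8]]]'; python3 -c "
from h import *
o,im=shot('wrist','w7');dockm(o,im)
print(np.array([[.945,.327],[-.327,.945]])@o['tool_pos'][:2])"
```

```text
time: 19.3
tool_pos: [563.0, 125.5, 130.8]
tcp_rot: [-3.141, -0.0, -1.238]
contact_force: [-0.5, -0.3, -3.8]
grip_width: 23.8
blue z52 (held pack z: other)
[56.124 75.516] 2535 [23 53 78 44] 90.0 [607.438 306.796]
[175.824  74.87 ] 2840 [140  53  70  44] 90.0 [634.461 229.887]
[284.693  74.357] 3071 [249  53  72  44] 90.0 [658.974 159.978]
[396.047  74.356] 3075 [360  53  74  44] 90.0 [683.73   88.378]
[285.507 175.722] 4402 [246 148  80  58] 90.0 [593.021 136.625]
orange z22/z14
[30.88 11.52] 75 [27  7  9 10] [641.395 349.364] [641.503 355.309]
[148.529  11.571] 70 [144   7  10  10] [669.336 268.464] [670.285 271.974]
[266.029  11.588] 68 [262   7   9  10] [697.273 187.645] [699.063 188.724]
[383.559  11.618] 68 [380   7   8  10] [725.217 106.782] [727.847 105.426]
[ 19.405 174.979] 531 [  0 168  40  15] [515.045 345.756] [511.35  351.593]
[107.917 174.909] 516 [ 89 168  39  15] [539.34  275.646] [536.376 279.373]
[196.12  174.934] 499 [178 168  37  15] [563.473 205.754] [561.236 207.377]
[368.781 178.229] 210 [356 172  36  11] [608.185  67.782] [607.294  65.253]
[573.06  -65.551]
```

View pics/w7.png

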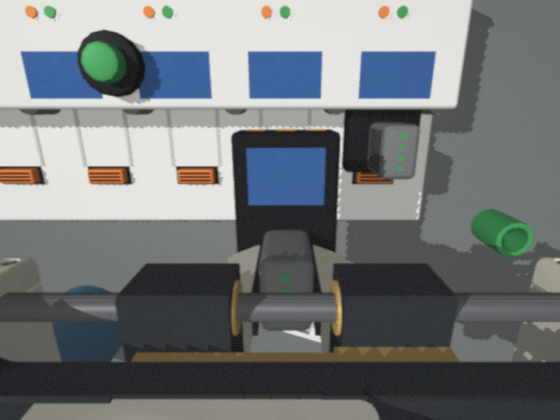

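```bash
python3 -m inch '[[[-0.003,-0.005,0.08,0,0,0,0.8],[-0.003,-0.005,0.16,0,0,0,0.8],[-0.003,-0.005,0.24,0,0,0,0.8],[-0.003,-0.005,0.31,0,0,0,0.8],[-0.003,-0.005,0.36,0,0,0,0.8],[-0.003,-0.005,0.4,0,0,0,0.8],[-0.003,-0.005,0.42,0,0,0,0.8],[-0.003,-0.005,0.433,0,0,0,0.8],[-0.003,-0.005,0.44,0,0,0,0.8],[-0.003,-0.005,0.4435,0,0,0,0.8]]]'; python3 -c "
from h import *
o,im=shot('wrist','w8');dockm(o,im)
print(o['tool_pos'],o['moment'],np.array([[.945,.327],[-.327,.945]])@o['tool_pos'][:2])"
```

```text
time: 20.6
tool_pos: [563.6, 126.8, 42.3]
tcp_rot: [-3.142, -0.0, -1.237]
contact_force: [-6.1, -0.1, 7.1]
grip_width: 23.8
blue z52 (held pack z: other)
[110.189  55.282] 8016 [ 51  17 117  76] -0.0 [634.676 229.651]
[286.68   54.476] 8704 [227  17 120  76] 90.0 [659.117 160.079]
[467.749  54.588] 8698 [406  18 127  75] 90.0 [683.845  88.608]
[285.559 175.754] 4406 [246 148  80  58] 90.0 [610.4   143.713]
orange z22/z14
[ 30.876 205.489] 1020 [  0 195  61  22] [540.298 274.561] [535.869 280.038]
[158.851 205.28 ] 951 [131 195  55  22] [564.528 205.017] [561.192 207.353]
[405.763 210.835] 389 [387 204  47  14] [607.996  69.32 ] [606.622  65.531]
[563.569 126.823  42.272] [-0.118  0.666  0.003] [574.044 -64.439]
```

View pics/w8.png

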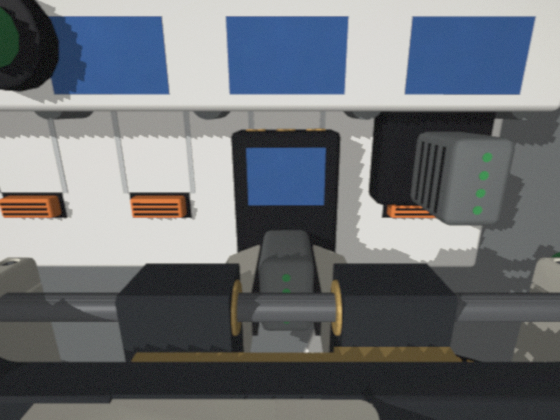

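```bash
python3 -m inch '[[[0.002,-0.03,0.002,0,0,0,0.8],[0.002,-0.06,0.002,0,0,0,0.8],[0.002,-0.1,0.002,0,0,0,0.8],[0.002,-0.14,0.002,0,0,0,0.8],[0.002,-0.18,0.002,0,0,0,0.8],[0.002,-0.21,0.002,0,0,0,0.8],[0.002,-0.24,0.002,0,0,0,0.8],[0.002,-0.26,0.002,0,0,0,0.8],[0.002,-0.28,0.002,0,0,0,0.8],[0.002,-0.28,0.002,0,0,0,0.8]]]'; python3 -c "
from h import *
o=bot.get_obs()
print(o['tool_pos'],o['moment'],np.array([[.945,.327],[-.327,.945]])@o['tool_pos'][:2])"
```

```text
time: 21.9
tool_pos: [615.9, 144.4, 42.3]
tcp_rot: [3.14, -0.0, -1.237]
contact_force: [-8.1, -2.8, 7.9]
grip_width: 23.7
[615.861 144.375  42.341] [-0.38   1.07  -0.004] [629.199 -64.952]
```

```bash
python3 -m inch '[[[0,-0.006,0,0,0,0,0.8],[0,-0.01,-0.003,0,0,0,0.8],[0,-0.01,-0.006,0,0,0,0.8],[0,-0.01,-0.006,0,0,0,0.8],[0,-0.01,-0.006,0,0,0,0.8],[0,-0.008,-0.003,0,0,0,0],[0,-0.008,-0.003,0,0,0,0],[0,-0.008,-0.003,0,0,0,0],[0,-0.008,-0.15,0,0,0,0],[0,-0.008,-0.3,0,0,0,0]]]'; python3 -c "
from h import *
plan(447,-31,190,-1.59)"
```

```text
time: 23.15
tool_pos: [618.2, 145.4, 101.8]
tcp_rot: [3.141, 0.0, -1.237]
contact_force: [1.3, 0.8, -0.3]
grip_width: 45.9
pos [618.185 145.405 101.779] rot [ 3.141  0.    -1.237] SHARE [ 0.553  1.098 -0.441] TURN [ 0.001 -0.     0.45 ] dist mm 261.16266039915854
```

```bash
python3 -m inch '[[[0,0.05,-0.2,0,0,0,0],[0.05,0.15,-0.4,0,0,0,0],[0.1,0.3,-0.44,0,0,0.1,0],[0.2,0.45,-0.44,0,0,0.2,0],[0.3,0.6,-0.44,0,0,0.3,0],[0.4,0.75,-0.44,0,0,0.4,0],[0.5,0.9,-0.44,0,0,0.45,0],[0.553,0.99,-0.44,0,0,0.45,0],[0.553,0.99,-0.44,0,0,0.45,0],[0.553,0.99,-0.44,0,0,0.45,0]]]'; python3 -c "
from h import *
o,im=shot('wrist','w9');packs(o,im)
plan(445,-37,190,-1.59)
im=shot('top','t9')[1];cv2.imwrite('pics/t9z.png',cv2.resize(im[95:260,80:390],None,fx=2.5,fy=2.5,interpolation=cv2.INTER_CUBIC))"
```

```text
time: 24.4
tool_pos: [468.1, -23.7, 189.7]
tcp_rot: [-3.14, 0.0, -1.59]
contact_force: [0.1, 0.9, -0.5]
grip_width: 46.0
label [298.327 165.898] 1142 ctr [491.973 -36.533] L [39.863 30.041 40.956 30.084] yaw 0.022747967813678553 grip? [445.585 -37.588]
pos [468.081 -23.577 189.536] rot [-3.141 -0.    -1.59 ] SHARE [ 0.069  0.114 -0.002] TURN [-0.001 -0.     0.   ] dist mm 26.70427826558191
```

View pics/w9.png

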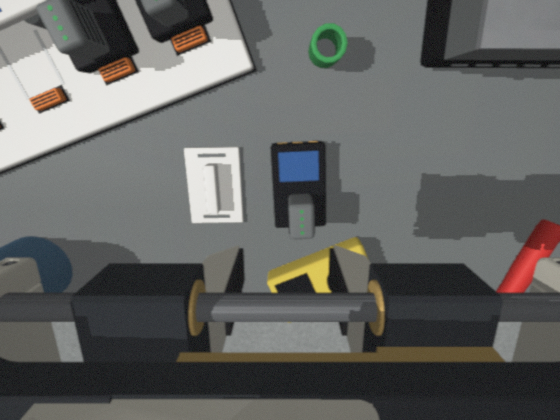

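View pics/t9z.png

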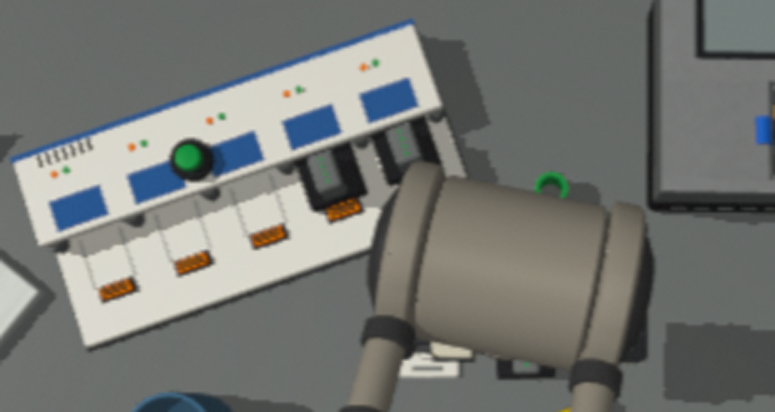

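```bash
python3 -c "
from h import *
plan(446,-37.7,28,-1.552)"
```

```text
pos [467.982 -23.486 189.422] rot [-3.141  0.    -1.589] SHARE [0.073 0.109 0.807] TURN [-0.001 -0.    -0.048] dist mm 163.53110613039175
```

```bash
python3 -m inch '[[[0.073,0.109,0.1,0,0,-0.048,0],[0.073,0.109,0.3,0,0,-0.048,0],[0.073,0.109,0.5,0,0,-0.048,0],[0.073,0.109,0.65,0,0,-0.048,0],[0.073,0.109,0.76,0,0,-0.048,0],[0.073,0.109,0.805,0,0,-0.048,0],[0.073,0.109,0.805,0,0,-0.048,0.8],[0.073,0.109,0.805,0,0,-0.048,0.8],[0.073,0.109,0.805,0,0,-0.048,0.8],[0.073,0.109,0.805,0,0,-0.048,0.8]]]'; python3 -c "
from h import *
plan(500,90,149,-1.237)"
```

```text
time: 25.75
tool_pos: [445.9, -38.3, 29.2]
tcp_rot: [-3.14, -0.0, -1.553]
contact_force: [0.4, 1.7, 6.3]
grip_width: 24.0
pos [445.913 -38.289  29.183] rot [-3.14  -0.    -1.553] SHARE [-0.636 -0.283 -0.599] TURN [-0.002 -0.001 -0.402] dist mm 183.68317092759696
```

```bash
python3 -m inch '[[[0,0,-0.15,0,0,0,0.8],[0,0,-0.35,0,0,0,0.8],[0,0,-0.55,0,0,-0.1,0.8],[-0.1,-0.04,-0.6,0,0,-0.2,0.8],[-0.22,-0.1,-0.6,0,0,-0.3,0.8],[-0.34,-0.15,-0.6,0,0,-0.402,0.8],[-0.46,-0.2,-0.6,0,0,-0.402,0.8],[-0.58,-0.26,-0.6,0,0,-0.402,0.8],[-0.636,-0.283,-0.6,0,0,-0.402,0.8],[-0.636,-0.283,-0.6,0,0,-0.402,0.8]]]'; python3 -c "
from h import *
ux=np.array([.945,.327]);uy=np.array([-.327,.945]);t=ux*574+uy*11;print(t)
plan(*t,130,-1.237)"
```

```text
time: 27.0
tool_pos: [499.2, 90.2, 148.1]
tcp_rot: [3.141, -0.0, -1.236]
contact_force: [-0.2, 0.3, -3.0]
grip_width: 23.8
[538.833 198.093]
pos [499.191  90.158 148.052] rot [ 3.141 -0.    -1.236] SHARE [-0.444 -0.365  0.09 ] TURN [ 0.001 -0.     0.002] dist mm 116.39309611888046
```

```bash
python3 -m inch '[[[-0.07,-0.06,0,0,0,0,0.8],[-0.14,-0.12,0,0,0,0,0.8],[-0.21,-0.18,0,0,0,0,0.8],[-0.28,-0.24,0,0,0,0,0.8],[-0.35,-0.3,0,0,0,0,0.8],[-0.42,-0.34,0.05,0,0,0,0.8],[-0.444,-0.365,0.09,0,0,0,0.8],[-0.444,-0.365,0.09,0,0,0,0.8],[-0.444,-0.365,0.09,0,0,0,0.8],[-0.444,-0.365,0.09,0,0,0,0.8]]]'; python3 -c "
from h import *
o,im=shot('wrist','w10');dockm(o,im)
print(np.array([[.945,.327],[-.327,.945]])@o['tool_pos'][:2])"
```

```text
time: 28.25
tool_pos: [539.6, 197.3, 130.7]
tcp_rot: [-3.141, -0.0, -1.238]
contact_force: [-0.4, 0.4, -2.3]
grip_width: 24.1
blue z52 (held pack z: other)
[61.547 76.329] 3079 [22 55 78 44] 90.0 [584.724 375.018]
[169.12   77.216] 2725 [136  55  74  44] 90.0 [608.104 305.681]
[286.615  76.886] 2830 [250  55  70  44] 90.0 [634.464 230.08 ]
[395.309  76.368] 3070 [359  55  74  44] 90.0 [658.965 160.22 ]
[506.509  76.331] 3076 [469  55  78  44] 90.0 [683.741  88.635]
[285.496 175.335] 4317 [246 147  79  58] -0.0 [569.905 208.602]
orange z22/z14
[30.5 14. ] 78 [26  9 10 11] [616.258 421.221] [616.314 427.169]
[148.  14.] 73 [144   9   9  11] [644.239 340.309] [645.137 343.821]
[265.448  13.955] 67 [262   9   8  11] [672.242 259.423] [673.983 260.499]
[382.851  13.986] 74 [379   9   9  11] [700.194 178.534] [702.777 177.174]
[500.325  13.963] 80 [496   9  10  11] [728.202  97.591] [731.628  93.795]
[107.648 176.909] 517 [ 88 170  40  15] [514.196 347.368] [511.179 351.092]
[195.679 176.943] 505 [178 170  37  15] [538.31  277.515] [536.018 279.137]
[367.865 180.225] 200 [355 174  36  11] [582.958 139.737] [582.011 137.21 ]
[460.399 179.533] 351 [442 174  39  11] [608.958  66.33 ] [608.794  61.592]
[574.436  10.016]
```

View pics/w10.png

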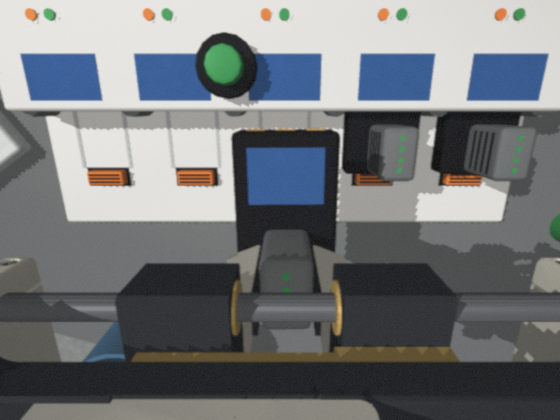

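```bash
python3 -m inch '[[[-0.004,0,0.08,0,0,0,0.8],[-0.004,0,0.16,0,0,0,0.8],[-0.004,0,0.24,0,0,0,0.8],[-0.004,0,0.31,0,0,0,0.8],[-0.004,0,0.36,0,0,0,0.8],[-0.004,0,0.39,0,0,0,0.8],[-0.004,0,0.41,0,0,0,0.8],[-0.004,0,0.425,0,0,0,0.8],[-0.004,0,0.435,0,0,0,0.8],[-0.004,0,0.438,0,0,0,0.8]]]'; python3 -c "
from h import *
o,im=shot('wrist','w11');dockm(o,im)
print(o['tool_pos'],o['moment'],np.array([[.945,.327],[-.327,.945]])@o['tool_pos'][:2])"
```

```text
time: 29.55
tool_pos: [539.1, 198.5, 43.3]
tcp_rot: [3.142, -0.0, -1.237]
contact_force: [-6.7, -1.1, 6.6]
grip_width: 23.5
blue z52 (held pack z: other)
[98.774 57.362] 7414 [ 42  19 126  75] -0.0 [607.779 306.26 ]
[290.728  56.467] 7900 [229  19 117  75] -0.0 [634.59  229.955]
[465.892  55.696] 8612 [405  19 126  75] 90.0 [659.012 160.397]
[285.39  175.384] 4328 [246 147  80  58] 0.0 [585.849 215.473]
orange z22/z14
[ 32.2   205.394] 1010 [  0 195  62  22] [515.554 346.221] [511.138 351.665]
[159.167 205.353] 947 [132 195  54  22] [539.627 276.818] [536.291 279.147]
[534.402 210.335] 493 [511 203  49  14] [608.091  69.972] [607.829  63.016]
[404.754 210.78 ] 386 [386 204  47  13] [583.157 141.11 ] [581.776 137.347]
[539.065 198.517  43.27 ] [-0.253  0.722  0.027] [574.332  11.324]
```

View pics/w11.png

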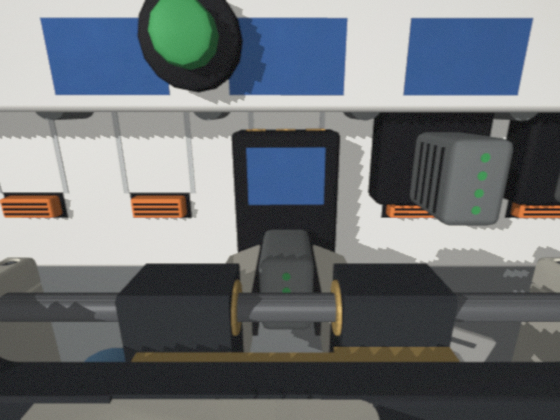

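```bash
python3 -m inch '[[[0.002,-0.03,0.002,0,0,0,0.8],[0.002,-0.06,0.002,0,0,0,0.8],[0.002,-0.1,0.002,0,0,0,0.8],[0.002,-0.14,0.002,0,0,0,0.8],[0.002,-0.18,0.002,0,0,0,0.8],[0.002,-0.21,0.002,0,0,0,0.8],[0.002,-0.24,0.002,0,0,0,0.8],[0.002,-0.26,0.002,0,0,0,0.8],[0.002,-0.28,0.002,0,0,0,0.8],[0.002,-0.28,0.002,0,0,0,0.8]]]'; python3 -c "
from h import *
o=bot.get_obs()
print(o['tool_pos'],o['moment'],np.array([[.945,.327],[-.327,.945]])@o['tool_pos'][:2])"
```

```text
time: 30.85
tool_pos: [591.4, 216.3, 43.3]
tcp_rot: [3.14, -0.0, -1.237]
contact_force: [-8.0, -3.3, 8.5]
grip_width: 23.6
[591.379 216.253  43.26 ] [-0.4    1.063 -0.031] [629.568  10.978]
```

```bash
python3 -m inch '[[[0,-0.006,0,0,0,0,0.8],[0,-0.01,-0.003,0,0,0,0.8],[0,-0.01,-0.006,0,0,0,0.8],[0,-0.01,-0.006,0,0,0,0.8],[0,-0.01,-0.006,0,0,0,0.8],[0,-0.008,-0.003,0,0,0,0],[0,-0.008,-0.003,0,0,0,0],[0,-0.008,-0.003,0,0,0,0],[0,-0.008,-0.15,0,0,0,0],[0,-0.008,-0.3,0,0,0,0]]]'; python3 -m inch '[[[0,0.05,-0.2,0,0,0,0],[0,0.15,-0.4,0,0,0,0.2],[0,0.25,-0.5,0,0,0,0.5],[0,0.35,-0.5,0,0,0,0.9],[0,0.4,-0.5,0,0,0,1],[0,0.4,-0.5,0,0,0,1],[0,0.4,-0.5,0,0,0,1],[0,0.4,-0.5,0,0,0,1],[0,0.4,-0.5,0,0,0,1],[0,0.4,-0.5,0,0,0,1]]]'; python3 -c "
from h import *
o,im=shot('wrist','w12');dockm(o,im)
cv2.imwrite('pics/w12z.png',cv2.resize(im[0:240,60:460],None,fx=2,fy=2,interpolation=cv2.INTER_CUBIC))
im=shot('side','s12')[1]
cv2.imwrite('pics/s12z.png',cv2.resize(im[230:380,170:300],None,fx=4,fy=4,interpolation=cv2.INTER_CUBIC))"
```

```text
time: 32.1
tool_pos: [593.8, 217.0, 102.8]
tcp_rot: [3.141, -0.0, -1.237]
contact_force: [-1.1, -0.3, 0.4]
grip_width: 45.7
time: 33.35
tool_pos: [518.3, 190.9, 202.2]
tcp_rot: [3.141, -0.0, -1.237]
contact_force: [-0.2, -0.2, -0.3]
grip_width: 0.3
blue z52 (held pack z: other)
[111.887  57.013] 1871 [83 40 58 35] 90.0 [584.39  375.049]
[196.403  57.675] 1691 [171  40  56  35] 90.0 [608.033 305.211]
[287.714  57.403] 1720 [259  40  54  35] 90.0 [634.353 229.922]
[372.406  57.024] 1860 [345  40  56  35] 90.0 [658.85  160.155]
[459.272  57.339] 1834 [431  40  58  35] 90.0 [683.462  88.369]
orange z22/z14
[140.673 142.052] 367 [126 136  30  13] [513.303 348.283] [511.408 351.391]
[213.253 142.5  ] 352 [199 137  30  12] [537.384 277.391] [536.061 278.817]
[285.618 143.725] 280 [271 138  30  11] [560.668 206.386] [559.897 206.128]
[357.189 143.451] 297 [343 138  31  11] [585.147 136.589] [584.957 134.674]
[429.713 143.192] 307 [415 138  31  11] [609.925  65.882] [610.323  62.29 ]
```

View pics/w12z.png

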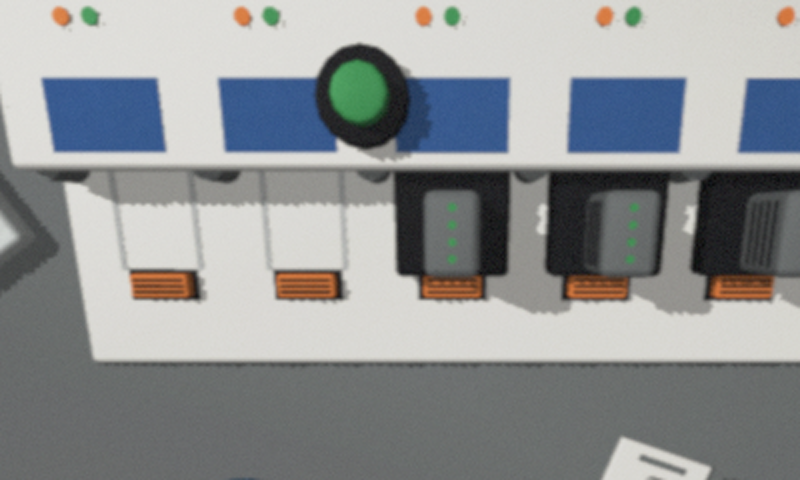

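View pics/s12z.png

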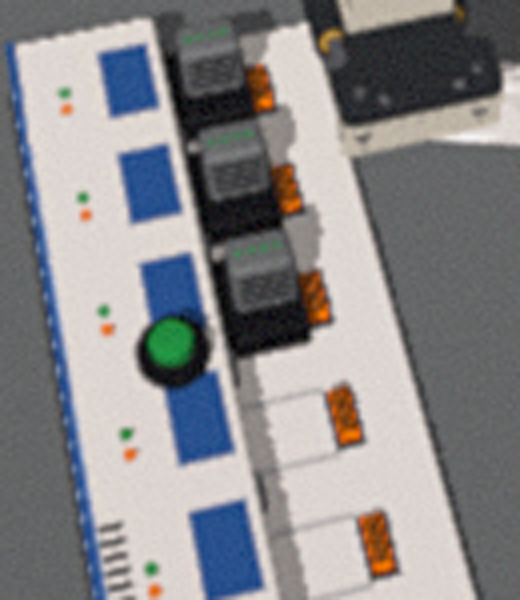

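```bash
python3 -c "
from h import *
o=bot.get_obs();im=cv2.imread('pics/w12.png');h,s,v=hsv(im)
for c,st,m in blobs((h>50)&(h<80)&(s>120)&(v>60),150):
    r=rect(m);print(c,st,r,ray('wrist',c,74,o))
    g=ray('wrist',c,73,o)[0]
ux=np.array([.945,.327]);uy=np.array([-.327,.945]);t=ux*681+uy*49.3;print(t)
plan(*t,110,-1.237)
"
```

```text
[239.026  45.676] [225  30  29  32 720] ((239.0, 45.5), (31.0, 28.0), 90.0) [[626.639 268.791  74.   ]]
[534.206 190.301] [ 508  174   52   35 1310] ((533.5000610351562, 191.0), (52.3876953125, 29.83188247680664), 14.03624439239502) [[600.297 -20.145  74.   ]]
[627.424 269.276]
pos [518.17  190.862 202.308] rot [ 3.141 -0.    -1.237] SHARE [-0.191 -0.645  0.461] TURN [ 0. -0.  0.] dist mm 163.11271140007054
```

```bash
python3 -m inch '[[[-0.04,-0.12,0.05,0,0,0,1],[-0.08,-0.25,0.1,0,0,0,1],[-0.12,-0.38,0.2,0,0,0,1],[-0.16,-0.5,0.3,0,0,0,1],[-0.19,-0.6,0.4,0,0,0,1],[-0.19,-0.643,0.5,0,0,0,1],[-0.19,-0.643,0.56,0,0,0,1],[-0.19,-0.643,0.56,0,0,0,1],[-0.19,-0.643,0.56,0,0,0,1],[-0.19,-0.643,0.56,0,0,0,1]]]'; python3 -c "
from h import *
o,im=shot('wrist','w13');plan(627.2,269,69,-1.237,o);shot('side','s13')
cv2.imwrite('pics/s13z.png',cv2.resize(cv2.imread('pics/s13.png')[220:370,150:300],None,fx=4,fy=4))"
```

```text
time: 34.7
tool_pos: [627.5, 268.9, 91.7]
tcp_rot: [-3.14, -0.0, -1.237]
contact_force: [0.5, 0.4, -0.3]
grip_width: 0.5
pos [627.518 268.857  91.653] rot [-3.14  -0.    -1.237] SHARE [-0.001  0.002  0.113] TURN [-0.002 -0.     0.   ] dist mm 22.655292709411093
```

View pics/s13z.png

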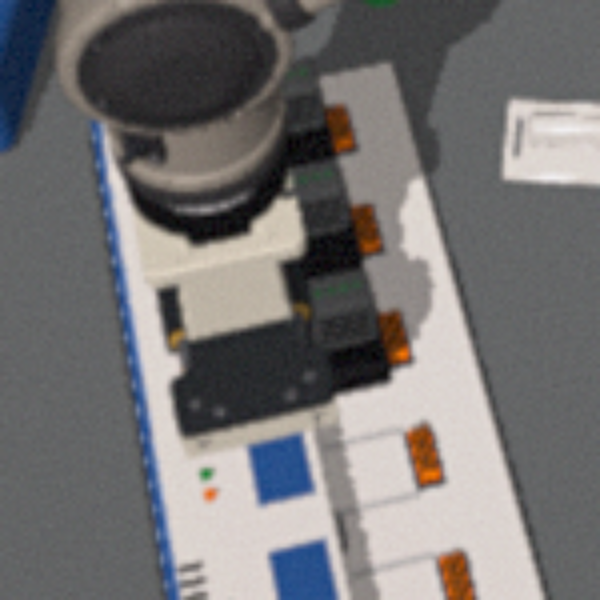

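```bash
python3 -m inch '[[[0,0,0.03,0,0,0,1],[0,0,0.06,0,0,0,1],[0,0,0.08,0,0,0,1],[0,0,0.09,0,0,0,1],[0,0,0.1,0,0,0,1],[0,0,0.105,0,0,0,1],[0,0,0.11,0,0,0,1],[0,0,0.115,0,0,0,1],[0,0,0.115,0,0,0,1],[0,0,0.115,0,0,0,1]]]'
```

```text
time: 36.05
tool_pos: [627.1, 268.9, 68.3]
tcp_rot: [-3.141, -0.0, -1.237]
contact_force: [-5.1, -1.5, 8.2]
grip_width: 0.5
```

```bash
python3 -c "
from h import *
plan(467.6,55.3,190,-1.57)"; python3 -m inch '[[[0,0,0.003,0,0,0,1],[0,0,0,0,0,0,1],[0,0,-0.15,0,0,0,1],[0,0.05,-0.35,0,0,0,0.8],[0.05,0.2,-0.55,0,0,0.1,0.4],[0.1,0.35,-0.6,0,0,0.2,0],[0.2,0.5,-0.6,0,0,0.3,0],[0.3,0.65,-0.6,0,0,0.424,0],[0.4,0.8,-0.6,0,0,0.424,0],[0.5,0.9,-0.6,0,0,0.424,0]]]'; python3 -c "
from h import *
plan(467.6,55.3,190,-1.57)"
```

```text
pos [627.1   268.885  68.261] rot [-3.141 -0.    -1.237] SHARE [ 0.748  1.103 -0.609] TURN [-0.    -0.     0.424] dist mm 293.0517388010079
time: 37.3
tool_pos: [489.5, 114.6, 187.4]
tcp_rot: [-3.14, 0.0, -1.57]
contact_force: [-1.1, -0.1, -0.1]
grip_width: 45.8
pos [489.484 114.587 187.416] rot [-3.14  0.   -1.57] SHARE [ 0.296  0.11  -0.013] TURN [-0.002  0.     0.   ] dist mm 63.25019046382154
```

```bash
python3 -m inch '[[[0.1,0.03,0,0,0,0,0],[0.2,0.07,0,0,0,0,0],[0.296,0.11,0,0,0,0,0],[0.296,0.11,0,0,0,0,0],[0.296,0.11,0,0,0,0,0],[0.296,0.11,0,0,0,0,0],[0.296,0.11,0,0,0,0,0],[0.296,0.11,0,0,0,0,0],[0.296,0.11,0,0,0,0,0],[0.296,0.11,0,0,0,0,0]]]'; python3 -c "
from h import *
o,im=shot('wrist','w14');h,s,v=hsv(im)
for c,st,m in blobs((s<45)&(v>185),800):
    r=rect(m);b=cv2.boxPoints(r);print(c,st,r[2]);print(ray('wrist',b,6,o)[:,:2].mean(0),ray('wrist',b,6,o)[:,:2].tolist())
cv2.imwrite('pics/w14z.png',cv2.resize(im[80:260,200:400],None,fx=3,fy=3))
shot('top','t14')"
```

```text
time: 38.55
tool_pos: [468.0, 56.2, 187.4]
tcp_rot: [-3.142, -0.0, -1.57]
contact_force: [1.0, 0.1, 0.6]
grip_width: 46.0
[60.973 24.596] [   0    0  130   55 1016] 67.61986541748047
[625.087 266.847] [[608.6724926299538, 332.82959427637513], [652.3814147786607, 203.64876922914502], [641.9740240863013, 200.22898066373574], [597.3198340341758, 330.6790768904041]]
[133.83  108.932] [    0    34   337   156 16581] 69.73950958251953
[565.789 195.414] [[551.6828867574725, 374.08308033047325], [659.2892036466632, 36.98121455407579], [588.4289454526374, 5.018127939803904], [463.75681370913526, 365.5730308918694]]
[284.208 182.397] [ 260  146   55   76 3102] 90.0
[469.327  55.248] [[510.6068692215772, 83.3751744110914], [510.64082407368653, 27.247321275717862], [428.04790426224224, 25.06980670731929], [428.0128676591534, 85.30031793752966]]
```

View pics/w14.png

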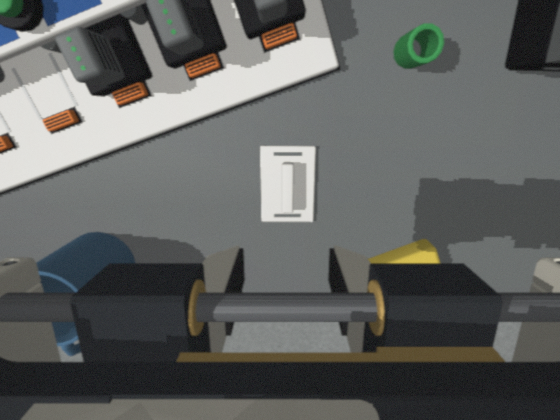

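View pics/w14z.png

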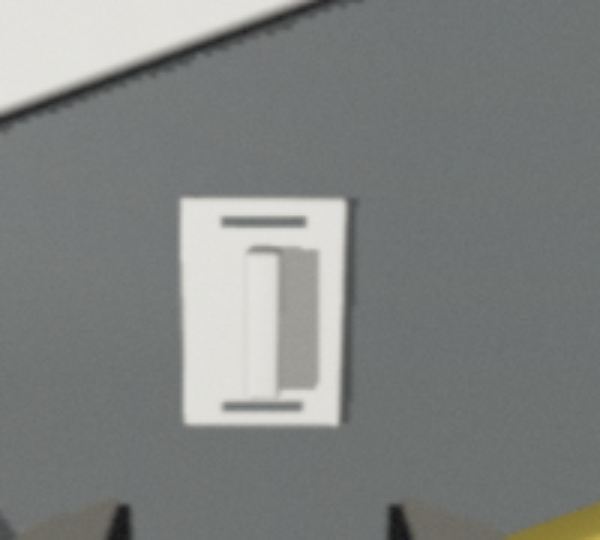

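```bash
python3 -m inch '[[[0.0045,-0.006,0.2,0,0,0,0],[0.0045,-0.006,0.4,0,0,0,0],[0.0045,-0.006,0.6,0,0,0,0],[0.0045,-0.006,0.75,0,0,0,0],[0.0045,-0.006,0.85,0,0,0,0],[0.0045,-0.006,0.894,0,0,0,0],[0.0045,-0.006,0.894,0,0,0,0.9],[0.0045,-0.006,0.894,0,0,0,0.9],[0.0045,-0.006,0.894,0,0,0,0.9],[0.0045,-0.006,0.894,0,0,0,0.9]]]'; python3 -c "
from h import *
plan(540,-120,220,-1.597)"
```

```text
time: 39.9
tool_pos: [469.5, 55.3, 9.1]
tcp_rot: [-3.14, -0.0, -1.57]
contact_force: [-1.4, 0.4, 2.9]
grip_width: 11.6
pos [469.506  55.267   9.118] rot [-3.14 -0.   -1.57] SHARE [ 0.877 -0.353 -1.054] TURN [-0.001 -0.     0.035] dist mm 283.1241784007138
```

```bash
python3 -m inch '[[[0,0,-0.2,0,0,0,0.9],[0,0,-0.5,0,0,0,0.9],[0,0,-0.8,0,0,0,0.9],[0.1,-0.04,-0.98,0,0,0.035,0.9],[0.25,-0.1,-0.98,0,0,0.035,0.9],[0.4,-0.16,-0.98,0,0,0.035,0.9],[0.55,-0.22,-0.98,0,0,0.035,0.9],[0.7,-0.28,-0.98,0,0,0.035,0.9],[0.877,-0.35,-0.98,0,0,0.035,0.9],[0.877,-0.35,-0.98,0,0,0.035,0.9]]]'; python3 -c "
from h import *
plan(636.5,-280.5,200,-1.597)"
```

```text
time: 41.15
tool_pos: [539.7, -122.2, 204.3]
tcp_rot: [-3.142, -0.001, -1.6]
contact_force: [-0.8, 0.5, -0.7]
grip_width: 11.7
pos [ 539.697 -122.178  204.281] rot [-3.142 -0.001 -1.6  ] SHARE [ 0.777 -0.507  0.022] TURN [-0.    -0.001 -0.004] dist mm 185.62096330856536
```

```bash
python3 -m inch '[[[0.1,-0.03,0,0,0,0,0.9],[0.2,-0.08,0,0,0,0,0.9],[0.3,-0.12,0,0,0,0,0.9],[0.4,-0.16,0,0,0,0,0.9],[0.5,-0.2,0,0,0,0,0.9],[0.6,-0.25,0,0,0,0,0.9],[0.7,-0.29,0,0,0,0,0.9],[0.78,-0.32,0,0,0,0,0.9],[0.78,-0.32,0,0,0,0,0.9],[0.78,-0.32,0,0,0,0,0.9]]]'; python3 -c "
from h import *
o,im=shot('wrist','w15');plan(636.5,-280.5,200,-1.597)
cv2.imwrite('pics/w15z.png',cv2.resize(im[0:270,150:420],None,fx=2.2,fy=2.2,interpolation=cv2.INTER_CUBIC))"
```

```text
time: 42.4
tool_pos: [599.0, -277.0, 204.5]
tcp_rot: [3.141, 0.0, -1.597]
contact_force: [-0.8, 0.9, -0.7]
grip_width: 11.9
pos [ 598.989 -276.873  204.647] rot [ 3.141  0.    -1.597] SHARE [ 0.013 -0.188  0.023] TURN [0.    0.    0.001] dist mm 37.97133862462043
```

View pics/w15z.png

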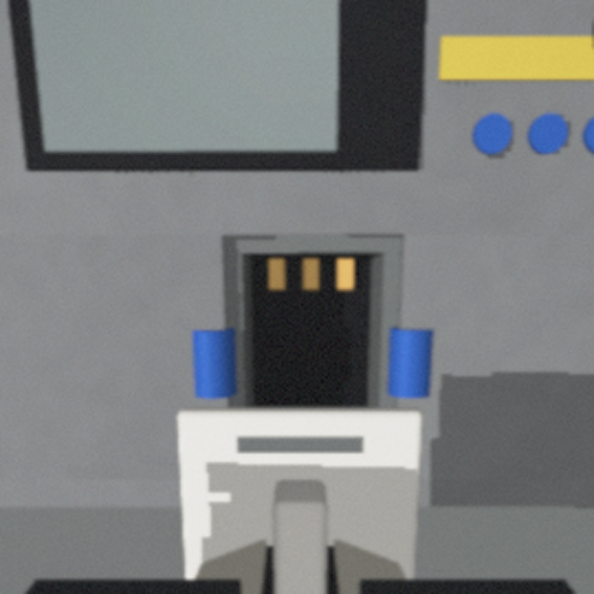

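```bash
python3 - <<'E'
from h import *
o=bot.get_obs()
A=ray('wrist',[(251.4,107.3),(333.2,107.3)],110,o);print(A)
im=cv2.imread('pics/w15.png');h,s,v=hsv(im)
K=[]
for c,st,m in blobs((h>105)&(h<122)&(s>150)&(v>80),200):
    print(c,st,rect(m)[1:],ray('wrist',c,110,o)[0],ray('wrist',c,114,o)[0])
C=ray('wrist',[(231,186.8),(341.4,186.8)],o['tool_pos'][2]-9.1+6,o);print(C,C.mean(0)-o['tool_pos'])
E
```

```text
[[ 680.188 -253.043  110.   ]
 [ 678.587 -314.092  110.   ]]
[373.37   60.447] [366  52  16  18 219] ((14.849241256713867, 16.970561981201172), 45.0) [ 709.9   -342.331  110.   ] [ 709.398 -341.323  114.   ]
[398.642  60.321] [391  52  16  17 218] ((16.0, 15.0), 90.0) [ 709.507 -360.437  110.   ] [ 709.012 -359.141  114.   ]
[423.883  60.422] [416  52  17  18 230] ((17.0, 16.0), 90.0) [ 708.966 -378.531  110.   ] [ 708.479 -376.947  114.   ]
[247.071 164.833] [238 150  19  31 504] ((29.680654525756836, 17.3137149810791), 87.27368927001953) [ 637.176 -247.134  110.   ] [ 637.83  -247.639  114.   ]
[335.594 164.801] [327 150  19  30 502] ((17.19570541381836, 29.121761322021484), 3.1798300743103027) [ 635.381 -316.717  110.   ] [ 636.064 -316.116  114.   ]
[[ 641.115 -249.799  201.547]
 [ 639.641 -306.146  201.547]] [41.389 -1.1   -3.1  ]
```

```bash
python3 -c "
from h import *
plan(636.2,-282.2,128,-1.597)"
```

```text
pos [ 598.989 -276.873  204.647] rot [ 3.141  0.    -1.597] SHARE [ 0.022 -0.187  0.383] TURN [0.    0.    0.001] dist mm 85.36896433906071
```

```bash
python3 -m inch '[[[0.022,-0.06,0,0,0,0,0.9],[0.022,-0.12,0,0,0,0,0.9],[0.022,-0.187,0.03,0,0,0,0.9],[0.022,-0.187,0.1,0,0,0,0.9],[0.022,-0.187,0.2,0,0,0,0.9],[0.022,-0.187,0.29,0,0,0,0.9],[0.022,-0.187,0.35,0,0,0,0.9],[0.022,-0.187,0.38,0,0,0,0.9],[0.022,-0.187,0.38,0,0,0,0.9],[0.022,-0.187,0.38,0,0,0,0.9]]]'; python3 -c "
from h import *
o,im=shot('wrist','w16');plan(636.2,-282.2,119,-1.597,o)
cv2.imwrite('pics/w16z.png',cv2.resize(im[0:270,150:420],None,fx=2.2,fy=2.2,interpolation=cv2.INTER_CUBIC))"
```

```text
time: 43.7
tool_pos: [636.8, -283.3, 129.4]
tcp_rot: [-3.14, -0.001, -1.597]
contact_force: [0.0, -0.1, -1.1]
grip_width: 11.5
pos [ 636.785 -283.269  129.444] rot [-3.14  -0.001 -1.597] SHARE [-0.005  0.003  0.052] TURN [-0.002 -0.001 -0.   ] dist mm 10.51500538151277
```

View pics/w16z.png

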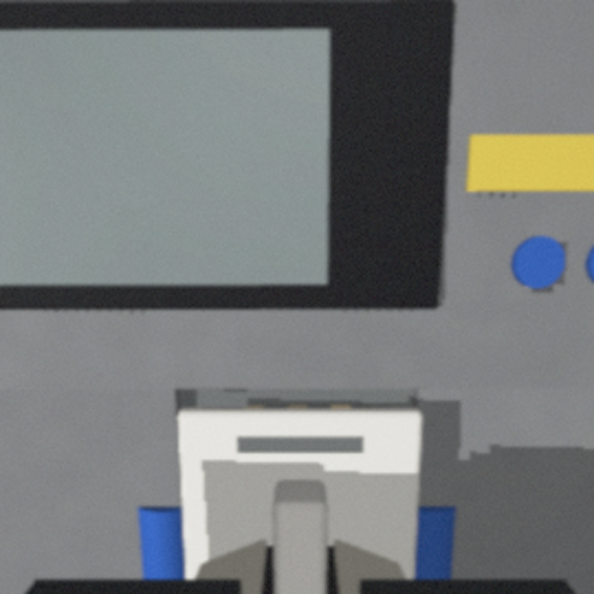

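```bash
python3 - <<'E'
from h import *
o=bot.get_obs();p=o['tool_pos']
print(ray('wrist',(285,177.3),110,o)[0]-p, ray('wrist',(286,186.8),p[2]-3.1,o)[0]-p)
E
```

```text
[ 42.971  -0.531 -19.468] [41.378 -1.033 -3.1  ]
```

```bash
python3 -m inch '[[[-0.003,0.002,0.01,0,0,0,0.9],[-0.003,0.002,0.02,0,0,0,0.9],[-0.003,0.002,0.03,0,0,0,0.9],[-0.003,0.002,0.04,0,0,0,0.9],[-0.003,0.002,0.045,0,0,0,0.9],[-0.003,0.002,0.05,0,0,0,0.9],[-0.003,0.002,0.055,0,0,0,0.9],[-0.003,0.002,0.06,0,0,0,0.9],[-0.003,0.002,0.06,0,0,0,0.9],[-0.003,0.002,0.06,0,0,0,0.9]]]'; python3 -c "
from h import *
o,im=shot('wrist','w17');print(o['tool_pos'],o['moment'])
cv2.imwrite('pics/w17z.png',cv2.resize(im[0:270,150:420],None,fx=2.2,fy=2.2,interpolation=cv2.INTER_CUBIC))"
```

```text
time: 45.0
tool_pos: [636.3, -282.5, 116.7]
tcp_rot: [-3.141, -0.0, -1.597]
contact_force: [1.1, -0.1, 1.7]
grip_width: 11.7
[ 636.278 -282.481  116.692] [ 0.025 -0.167 -0.024]
```

View pics/w17z.png

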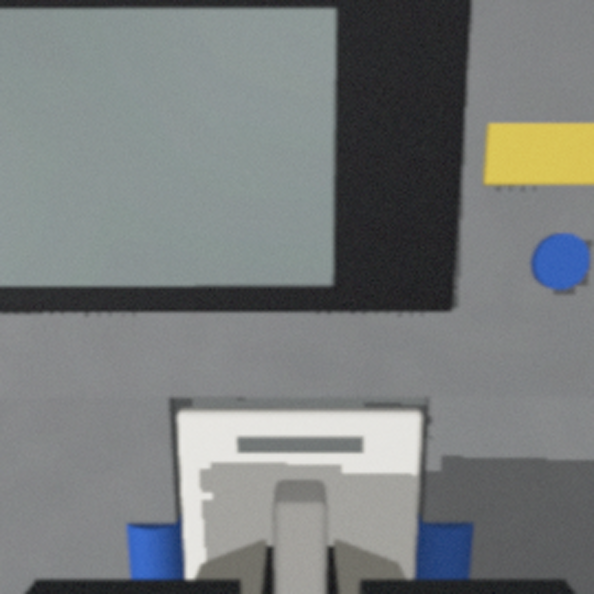

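Entering the recess cleanly at 116.7, with first contact. I'll push down in small steps from here.

```bash
python3 -m inch '[[[0,0,0.004,0,0,0,0.9],[0,0,0.008,0,0,0,0.9],[0,0,0.012,0,0,0,0.9],[0,0,0.014,0,0,0,0.9],[0,0,0.016,0,0,0,0.9],[0,0,0.018,0,0,0,0.9],[0,0,0.018,0,0,0,0.9],[0,0,0.018,0,0,0,0.9],[0,0,0.018,0,0,0,0.9],[0,0,0.018,0,0,0,0.9]]]'
```

```text
time: 46.3
tool_pos: [635.9, -282.4, 113.2]
tcp_rot: [3.141, -0.0, -1.597]
contact_force: [-3.1, 0.9, 5.2]
grip_width: 12.2
```

```bash
python3 -m inch '[[[0,0,0.003,0,0,0,0.9],[0,0,0.005,0,0,0,0.9],[0,0,0.007,0,0,0,0.9],[0,0,0.009,0,0,0,0.9],[0,0,0.01,0,0,0,0.9],[0,0,0.01,0,0,0,0.9],[0,0,0.01,0,0,0,0.9],[0,0,0.01,0,0,0,0.9],[0,0,0.01,0,0,0,0.9],[0,0,0.01,0,0,0,0.9]]]'; python3 -c "
from h import *
o,im=shot('wrist','w18');print(o['tool_pos'],o['moment'])
cv2.imwrite('pics/w18z.png',cv2.resize(im[0:270,150:420],None,fx=2.2,fy=2.2,interpolation=cv2.INTER_CUBIC))"
```

```text
time: 47.55
tool_pos: [635.9, -282.4, 113.1]
tcp_rot: [-3.141, -0.001, -1.597]
contact_force: [-6.3, 3.2, 13.4]
grip_width: 11.6
[ 635.911 -282.441  113.136] [ 0.524  1.252 -0.001]
```

View pics/w18z.png

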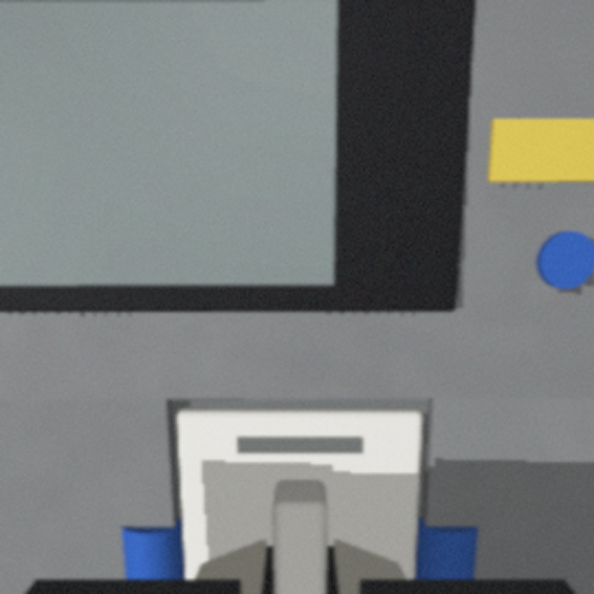

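```bash
python3 -m inch '[[[0,0,0,0,0,0,0],[0,0,-0.005,0,0,0,0],[0,0,-0.01,0,0,0,0],[0,0,-0.05,0,0,0,0],[0,0,-0.15,0,0,0,0.4],[0,0,-0.25,0,0,0,0.8],[0,0,-0.25,0,0,0,1],[0,0,-0.25,0,0,0,1],[0,0,-0.25,0,0,0,1],[0,0,-0.25,0,0,0,1]]]';  python3 -c "
from h import *
o,im=shot('wrist','w19')
cv2.imwrite('pics/w19z.png',cv2.resize(im[80:260,190:390],None,fx=3,fy=3,interpolation=cv2.INTER_CUBIC))
im=shot('side','s19')[1];cv2.imwrite('pics/s19z.png',cv2.resize(im[90:200,170:280],None,fx=5,fy=5,interpolation=cv2.INTER_CUBIC))"
```

```text
time: 48.85
tool_pos: [635.8, -282.3, 160.2]
tcp_rot: [3.14, 0.001, -1.597]
contact_force: [0.6, 0.3, 0.3]
grip_width: 0.1
```

View pics/w19z.png

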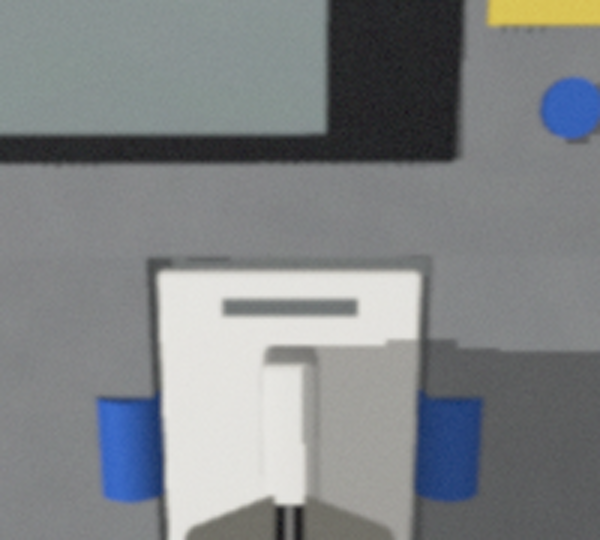

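View pics/s19z.png

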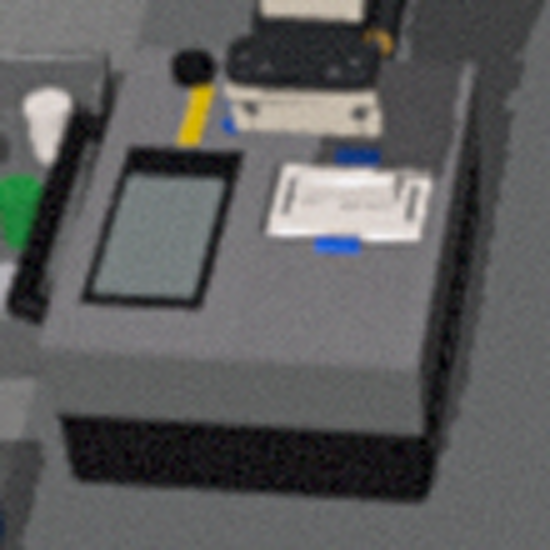

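```bash
python3 -m inch '[[[0,0,0.05,0,0,0,1],[0,0,0.1,0,0,0,1],[0,0,0.13,0,0,0,1],[0,0,0.145,0,0,0,1],[0,0,0.15,0,0,0,1],[0,0,0.155,0,0,0,1],[0,0,0.16,0,0,0,1],[0,0,0.165,0,0,0,1],[0,0,0.17,0,0,0,1],[0,0,0.17,0,0,0,1]]]'
```

```text
time: 50.2
tool_pos: [636.2, -282.5, 128.3]
tcp_rot: [-3.141, -0.001, -1.597]
contact_force: [-2.3, 0.7, 6.6]
grip_width: 0.5
```

```bash
python3 -m inch '[[[0,0,0.003,0,0,0,1],[0,0,0.006,0,0,0,1],[0,0,0.008,0,0,0,1],[0,0,0.01,0,0,0,1],[0,0,0.012,0,0,0,1],[0,0,0.014,0,0,0,1],[0,0,0.014,0,0,0,1],[0,0,0.014,0,0,0,1],[0,0,0.014,0,0,0,1],[0,0,0.014,0,0,0,1]]]'
```

```text
time: 51.45
tool_pos: [636.3, -282.5, 128.2]
tcp_rot: [-3.139, -0.002, -1.597]
contact_force: [-7.2, 3.4, 17.8]
grip_width: 0.7
```

Firm at 17.8 N, with the rib top at 128.2 where flush should be about 128. I'll back off and check the whole scene.

```bash
python3 -m inch '[[[0,0,-0.02,0,0,0,1],[0,0,-0.1,0,0,0,1],[0,0,-0.3,0,0,0,1],[0,0.15,-0.4,0,0,0,1],[0.0,0.4,-0.5,0,0,0,1],[0,0.6,-0.5,0,0,0,0.5],[0,0.8,-0.5,0,0,0,0],[0,0.95,-0.5,0,0,0,0],[0,0.95,-0.5,0,0,0,0],[0,0.95,-0.5,0,0,0,0]]]';  python3 -c "
from h import *
o,im=shot('wrist','w20')
t=shot('top','t20')[1];s=shot('side','s20')[1]
cv2.imwrite('pics/s20z.png',cv2.resize(s[90:400,170:300],None,fx=1.9,fy=1.9,interpolation=cv2.INTER_CUBIC))
cv2.imwrite('pics/s20v.png',cv2.resize(s[90:200,170:280],None,fx=5,fy=5,interpolation=cv2.INTER_CUBIC))
cv2.imwrite('pics/s20d.png',cv2.resize(s[220:370,160:310],None,fx=4,fy=4,interpolation=cv2.INTER_CUBIC))
print(cv2.absdiff(s,cv2.imread('pics/side0.png')).mean())"
```

```text
time: 52.7
tool_pos: [446.9, -277.8, 224.9]
tcp_rot: [-3.14, -0.001, -1.598]
contact_force: [-1.3, 0.2, 0.1]
grip_width: 44.3
11.917767857142858
```

View pics/w20.png

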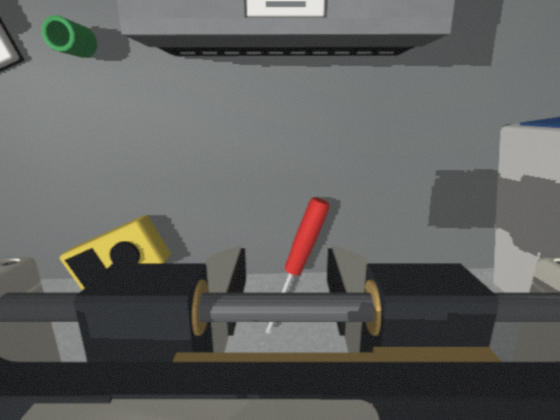

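View pics/t20.png

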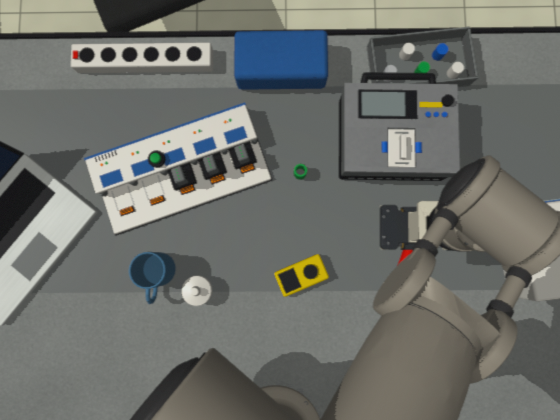

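View pics/s20d.png

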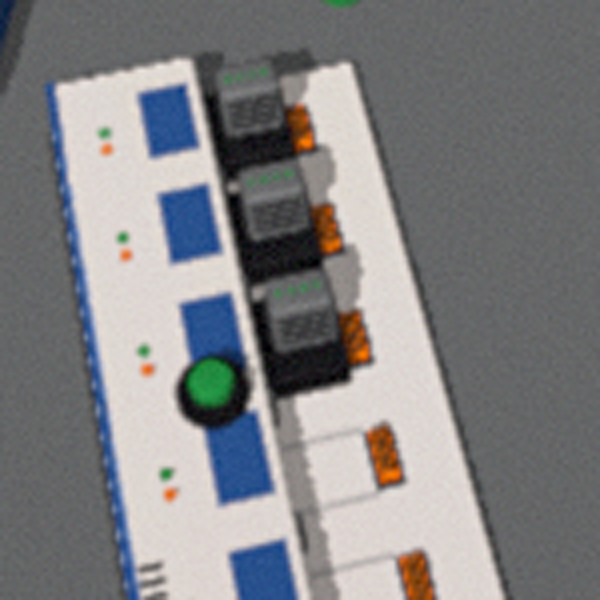

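View pics/s20.png

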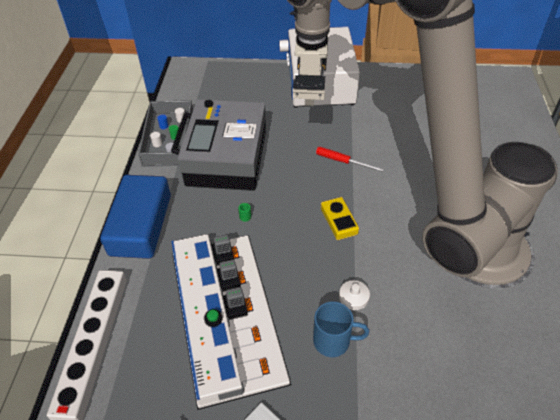

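```bash
python3 -c "
from h import *
print(bot.close_job())"
```

```text
the job is handed in; nothing more can be done
None
```

The job is handed in. Every step looked complete in my last checks, at about 53 s of the 210 s allowed, but the system gave no verdict.

- **Packs:** I found three packs on the bench and slid them into the three bays nearest the ventilator. In the final top and side pictures they lie flat under the hood. In the wrist picture taken after loading, all three tongues stand level with the two in the free bays.
- **Start button:** I pressed it once, after the last pack was in. The tool went about 5.7 mm below the button top and felt 8 N, which is more than full travel needs. It has since sprung back.
- **Cover:** It sits in the ventilator recess. Pressed again with 17.8 N it did not move, and the rib top read 128.2 mm against 128 mm when flush.
- **Bystanders:** Going by the pictures, the mug, filter, meter, screwdriver and adapter look to be in their starting places. The arm ended clear of everything.

No check failed. The cameras disagreed by about 2 to 3 mm on the dock's position along the sliding direction. I relied on the wrist view and on the push force for the insertions.

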